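# Hang the filter holder in the coffee machine and nudge it locked

### The job

Lift the coffee filter holder by its handle up into the brewing head from below, feel for the gaps that let its three lugs through, turn it a little counter-clockwise (seen from above) and let go so that it hangs loosely on its lugs. Then push the handle on round counter-clockwise until the lugs have climbed over their bumps and dropped into the locking notches, with the holder pressed up against the seal, and leave it. Do not disturb the two tubs.

Things in the scene. Friction and masses are not known exactly. Their poses are not given: they have to be found in the camera images.
- handle (a point): Centre of the black handle of the loose filter holder (steel cup, 0.3 kg +-20 %), 105 mm from the cup's axis, 30 mm above the cup's flat underside. Handle flat-sided, 24 mm wide, 26 mm high, from 60 to 152 mm from the axis along the holder's -x; z up. A thin neck (17 to 28 mm above the underside) joins it to the cup. Starts standing on the worktop.
- cup (a point): On the cup's axis, level with the undersides of its three lugs, 42 mm above the cup's flat underside; axes as handle. Cup 58 mm across; its top is 15 mm above this point, tapered over the last 6 mm to 49 mm. Lugs: 6 mm thick, 12 mm wide, out to 38 mm from the axis, one in the handle's direction, the others 120 degrees to either side.
- head (a point): On the upright axis of the coffee machine's brewing head, at the underside of its bayonet collar, 158 mm above the worktop. -x points out of the machine's front, z up. Collar: ring 92 mm across, 33 mm high, open below, bore 62 mm. With the cup's top in the bore, away from the gaps the lugs are stopped by the ring (cup 6 mm below this point); at a gap they rise freely.
- machine: White coffee machine, fixed; origin on the worktop below the head's axis, axes as head. Its head ends 204 mm above the worktop; its body (146 mm wide, 275 mm high) begins 60 mm behind the axis; a base plate 25 mm high lies under the head and reaches 55 mm to the front.
- entry_ledge (a point): On the head's axis, level with the entry ledges, 5 mm above head; axes as head. The three gaps (120 degrees apart, 0.11 rad play either way) pass the lugs at a holder yaw of about -0.96 rad relative to the machine (handle to the left front); the collar is clocked up to 0.3 rad either way, unreported. Turned 0.2 to 0.35 rad counter-clockwise from mid-gap, the lugs rest on the ledges.
- notch (a point): On the head's axis, level with the floor of the locking notches, 8 mm above head. Counter-clockwise from mid-gap: ledge, from 0.28 rad a ramp up to a bump 11 mm above head, notches with the lugs home at 1.1 to 1.17 rad, then a firm stop. Pushed at the grip point the handle needs about 3 N; the holder rises up the ramp by itself.
- seal (a joint): Sprung rubber seal disc inside the head, upward travel in m: 0 when nothing touches it (also when the holder hangs on the entry ledges), about 0.0025 when the holder is locked in the notches, up to 0.0055 on the bumps, at most 0.010. It pushes back with 2 N to 5 N.
- round_tub_mid (a point): Bystander: centre of a loose round lidded tub of greens, 98 mm across, 61 mm high, standing upright near the front edge.
- square_tub_mid (a point): Bystander: centre of a loose square lidded tub, 105 x 118 x 54 mm, to the right of the filter holder.
- holder: The filter holder again, origin at the centre of the cup's flat underside; same axes as handle.
- tray: Bystander: fixed steel tray at the right, 301 x 217 x 27 mm (x, y, z), origin at the centre of its underside; label roll, ink pad, stamp (64 mm high) and two pens lie in it.

How it is judged:
On the way:
1. the holder hangs loosely by its lugs in the head, let go of, not yet pressed into the seal (z of cup in the frame of head above 0.003 m and horizontal distance between cup and head below 0.006 m and value of joint seal below 0.0017 m and contact force between anything else and holder above 0.5 N and contact force between the fingers and holder below 0.1 N and linear speed of holder below 0.02 m/s), for 0.2 s.
At the end, for the whole second after the job is handed in: The holder is locked by itself in the head: its lugs lie in the notches (lug undersides at least 6.5 mm above the collar's underside, seal pressed up by 1.8 to 3.6 mm), its axis is within 5 mm of the head's axis, it is upright within 0.08 rad and at rest (value of joint seal between 0.0018 and 0.0036 m and z of cup in the frame of head above 0.0065 m and horizontal distance between cup and head below 0.005 m and angle between holder's own z axis and vertical below 0.08 rad and linear speed of holder below 0.01 m/s and angular speed of holder below 0.1 rad/s); the robot touches nothing.
It fails at once if a tub is shoved by more than 30 mm (distance of any of round_tub_mid, square_tub_mid from where it was at the start of the episode above 0.03 m).
It also fails if it takes over 67 s, if anything falls off the work surface, if the arm or the gripper's body presses on something with over 40 N, if the wrist force passes 120 N, or if a joint passes its speed limit or range.

### The arm

A 6-joint arm with a two-finger parallel gripper is mounted at the origin on a cart in front of the work surface, level with it; the furniture and walls round the work are solid. World frame = base frame: x ahead of the robot, y to its left, z up, the work surface at z = 0. Lengths are in m, angles in rad, forces in N, time in s.
With the tool pointing down it reaches from about 0.25 to 0.85 m from the base axis. Payload 12.5 kg.
Tool frame: the origin (TCP) lies at the very end of the fingers, on their centre line; the grasp point (between the pads) lies 19 mm behind it; z points along the fingers, y is the direction in which the jaws open and shut (so a half turn about z gives the same grasp; the last joint's range is limited). The gripper opens to 93 mm and grips with 3 to 60 N. Pads are 15 mm wide; open, the fingers measure 128 mm over their backs; the gripper's body (75 mm by 188 mm) begins 65 mm behind the grasp point.
Start: joints at [1.172, 0.351, 1.652, -0, 1.139, -0.085], TCP at [0.17, 0.523, 0.219] pointing down, gripper open.
Joint ranges: [-2.75, 2.75], [-0.79, 2.1], [0.01, 2.65], [-1.57, 4.71], [0.07, 3.14], [-2.87, 2.87]. Speed limits (rad/s): [2.22, 2.22, 2.79, 3.14, 3.14, 3.14].

### API

Orientations are given as a unit quaternion [w, x, y, z].
In Python, from plant import monitor, cams, bot gives the robot as it stands. The module is installed in compiled form; this text tells all that it offers.
- The arm moves only by the tool carry_out, never from a script. Its argument "deltas" is one flat list of numbers, 5 for each row, row after row: the opening, from 0 (shut) to 1 (fully open), then the shift along the tool's x, y, z in cm, then the turn about the tool's z in degrees. In form: [claw, dx, dy, dz, spin, claw, dx, dy, dz, spin, ...]. A call has 1 to 5 rows; each row is the pose to reach, as a shift and turn from the pose commanded when the call began, along the tool's axes at that moment; what a row does not reach only later rows make up. A row lasts 1/12 s, in which the tool goes at most 41.7 mm and 7.16 degrees, less where a joint would pass 70% of its speed; a pose out of reach is approached as far as the arm can. A call with a gripper value outside its range is refused whole. The fingers move at their own pace and stop on an object; the grip force is fixed at half the most. Time passes only in rows, so rows that repeat a pose let the fingers close. It gives the time, the measured TCP pose, the force and the opening at its end, in the units of the state.
- monitor.read_state(): the state, without advancing time (a new reading comes with each control period).
- cams.read_camera(name): name is "side" or "top" or "wrist"; returns the picture (480x640x3 uint8, blue, green, red); there is no depth.
- cams.camera_params(name): a dict with "fx", "fy", "cx", "cy" (pixels), "k1" (the pictures are not rectified: a ray, as slopes to the right and down, at radius r is drawn at 1 + k1 r^2 times it, then the intrinsics apply), "eye" and "attitude" of the camera in the world. Camera axes: x right, y down, z forward; pixel columns grow to the right and rows downward; lengths in m; the calibration is good to about 2 mm. A picture is of the moment at which its call begins: read the wrist's pose just before it. camera_params takes no time and is no camera call; for the wrist camera it gives the pose at the moment of the call.
- bot.finish_job(): hands the job in, once; it reports no verdict.
The state is a dict: "time_s": time; "qpos": joint angles; "joint_velocities": joint speeds; "tau": joint torques, N m; "ee_pos": TCP position; "tcp_rot": TCP orientation; "ft_force": force on the tool from outside, world axes, zero at the start; "moment": the same for the moment, N m; "finger_gap": finger opening in m.
Only numpy, scipy, OpenCV 4.12 (cv2) and the standard library are available. Lean on these libraries where they do the work, as an engineer would, in place of code of your own. Each camera call takes 0.05 s, during which the arm holds its last target.

## Working session

There is one attempt and no reset: what is moved stays moved. The work goes in short steps, Python scripts to look and compute and a tool call to move; the robot and the scene stay as the last step left them, time stands still between calls to the robot, and variables do not carry over. Pictures are saved under pics/ and viewed, and the job is handed in when it is done.

Besides the shell and the picture viewer there is one more tool, called after "Emit:" as name(argument=value, ...), one argument or row to a line, values as JSON. carry_out: Moves the arm, as the interface text tells. Its arguments: {"type":"object","properties":{"deltas":{"type":"array"}},"required":["deltas"]}

```bash
mkdir -p pics
python3 - <<'E'
from plant import monitor, cams, bot
import cv2
print(monitor.read_state())
for n in ("side","top","wrist"):
    print(n,cams.camera_params(n))
    cv2.imwrite(f"pics/{n}0.png",cams.read_camera(n))
E
```

```text
{'time_s': 0.0, 'qpos': array([ 1.17241009e+00,  3.51245499e-01,  1.65243038e+00, -2.09404428e-05,
        1.13905924e+00, -8.45975622e-02]), 'joint_velocities': array([ 0.00026024,  0.00102869, -0.00076528, -0.00079238,  0.00012794,
       -0.00165283]), 'tau': array([-1.20811732e-03, -4.97326255e+01, -2.85254127e+01,  6.98817428e-02,
        2.56391679e-02, -4.35825200e-05]), 'ee_pos': array([0.16961329, 0.52283796, 0.21809395]), 'tcp_rot': array([-1.27380614e-04,  1.56247091e-01,  9.87717834e-01, -5.56932691e-04]), 'ft_force': array([-0.51231486,  0.20268714,  0.01079692]), 'moment': array([ 0.04703514, -0.02675845,  0.03841441]), 'finger_gap': 0.09323517005729424}
side {'fx': 439.15489879070293, 'fy': 439.15489879070293, 'cx': 321.06619108953436, 'cy': 241.76943994514488, 'k1': 0.03799275859114005, 'eye': array([1.05061432, 0.02185621, 0.99628399]), 'attitude': array([-0.18277439,  0.60646205,  0.74300429, -0.21619883])}
top {'fx': 526.592896080415, 'fy': 526.592896080415, 'cx': 320.73424063483446, 'cy': 242.7934622270543, 'k1': -0.007215230666034541, 'eye': array([ 0.26862252, -0.05894534,  1.47444486]), 'attitude': array([-0.05207018,  0.71507561, -0.69335008,  0.07225813])}
wrist {'fx': 399.49877702083654, 'fy': 399.49877702083654, 'cx': 317.50799683676183, 'cy': 234.46260892551595, 'k1': -0.06573136212791868, 'eye': array([0.0900332 , 0.5492388 , 0.38436473]), 'attitude': array([0.12321478, 0.79965376, 0.58096529, 0.08860757])}
```

View pics/side0.png

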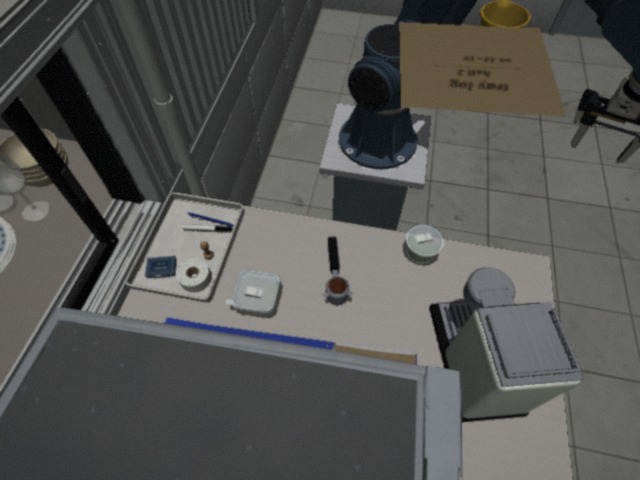

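View pics/top0.png

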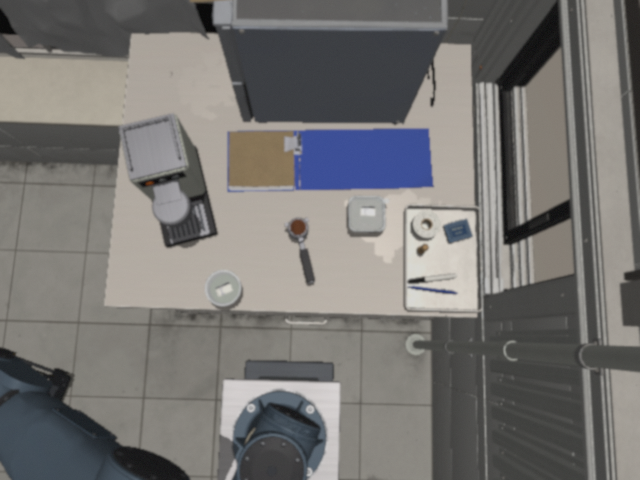

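View pics/wrist0.png

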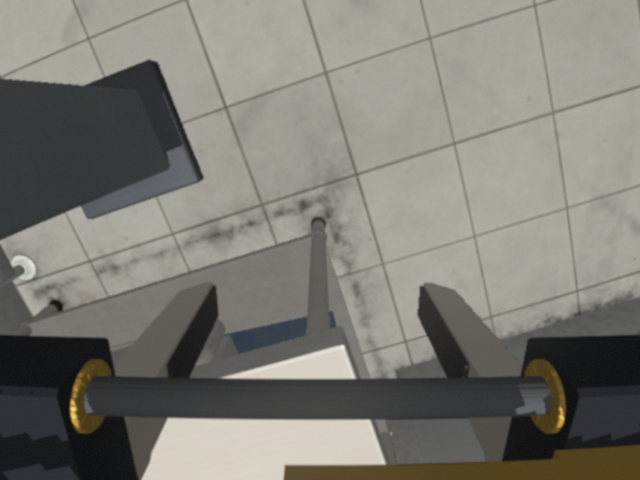

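```bash
cat > h.py <<'E'
import numpy as np, cv2
from scipy.spatial.transform import Rotation as R
def rot(q): q=np.asarray(q); return R.from_quat([q[1],q[2],q[3],q[0]])
def ray(p,uv):
    xd=(uv[0]-p['cx'])/p['fx']; yd=(uv[1]-p['cy'])/p['fy']
    x,y=xd,yd
    for _ in range(20):
        s=1+p['k1']*(x*x+y*y); x,y=xd/s,yd/s
    d=rot(p['attitude']).apply([x,y,1.]); return np.array(p['eye']),d
def onz(p,uv,z):
    e,d=ray(p,uv); return e+d*(z-e[2])/d[2]
def proj(p,X):
    c=rot(p['attitude']).inv().apply(np.asarray(X)-p['eye']); x,y=c[0]/c[2],c[1]/c[2]; s=1+p['k1']*(x*x+y*y)
    return np.array([p['cx']+p['fx']*x*s,p['cy']+p['fy']*y*s])
E
python3 - <<'E'
import cv2
a=cv2.imread('pics/top0.png')
cv2.imwrite('pics/t1.png',cv2.resize(a[195:310,190:330],None,fx=5,fy=5,interpolation=cv2.INTER_CUBIC))
cv2.imwrite('pics/t2.png',cv2.resize(a[100:260,110:230],None,fx=3.7,fy=3.7,interpolation=cv2.INTER_CUBIC))
a=cv2.imread('pics/side0.png')
cv2.imwrite('pics/s1.png',cv2.resize(a[220:320,290:390],None,fx=5,fy=5,interpolation=cv2.INTER_CUBIC))
cv2.imwrite('pics/s2.png',cv2.resize(a[250:430,420:590],None,fx=3.3,fy=3.3,interpolation=cv2.INTER_CUBIC))
E
```

```text
(no output)
```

View pics/t1.png

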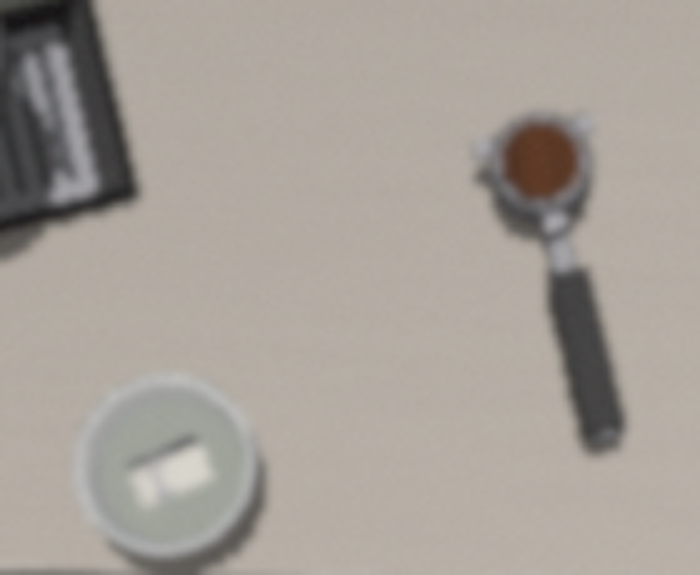

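View pics/t2.png

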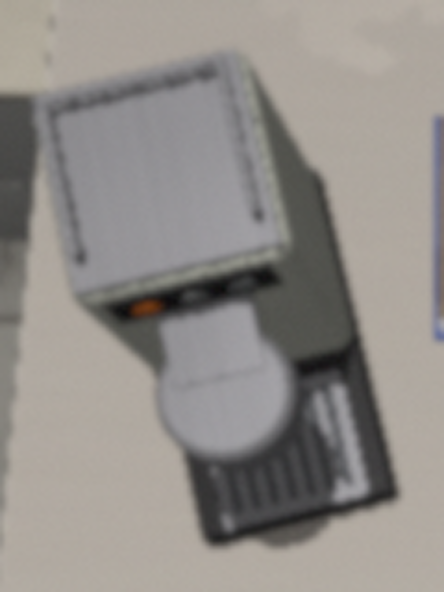

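View pics/s1.png

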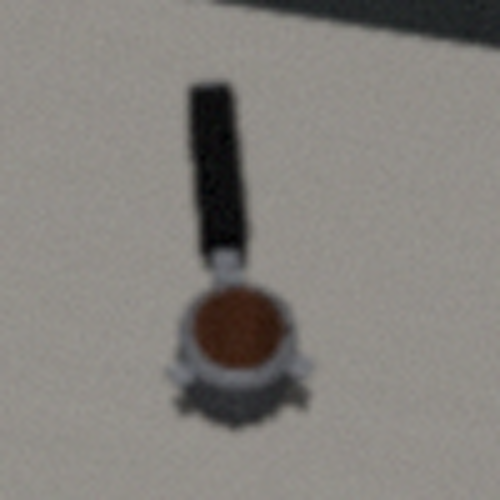

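View pics/s2.png

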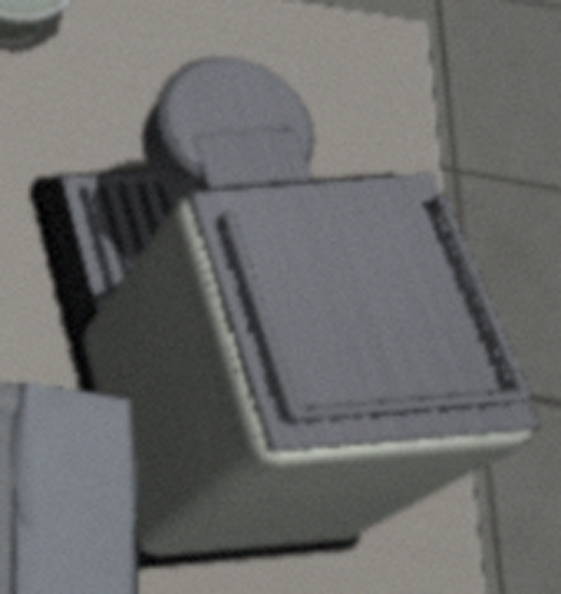

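Run:
```python
import cv2,numpy as np
from h import *
from plant import cams
for n in('top','side'):
    p=cams.camera_params(n); a=cv2.imread(f'pics/{n}0.png')
    b,g,r=[a[...,i].astype(int) for i in range(3)]
    roi=np.zeros(a.shape[:2],bool)
    if n=='top': roi[205:295,275:330]=1
    else: roi[230:312,310:365]=1
    br=roi&(r-b>35); 
    bk=roi&(a.max(2)<(85 if n=='top' else 60))
    for nm,m,z in(('brown',br,.055),('black',bk,.043)):
        k,l,st,c=cv2.connectedComponentsWithStats(m.astype(np.uint8))
        i=1+np.argmax(st[1:,4]); X=onz(p,c[i],z)
        print(n,nm,c[i],st[i],X)
        ys,xs=np.nonzero(l==i); P=np.array([onz(p,q,z)[:2] for q in zip(xs,ys)])
        w,v=np.linalg.eigh(np.cov(P.T)); print(v[:,1],np.sqrt(w))
        if nm=='black':
            s=(P-P.mean(0))@v[:,1]; print('ext',s.min(),s.max())
# head
p=cams.camera_params('top'); f=lambda u,v,z:onz(p,(110+u/3.7,100+v/3.7),z)
print('head c',f(228,390,.204)[:2])
ps=cams.camera_params('side'); fs=lambda u,v,z:onz(ps,(420+u/3.3,250+v/3.3),z)
print('head side',fs(236,131,.204)[:2])
for q in((38,97),(238,52),(290,250),(85,298)): print('body top',f(*q,.275)[:2])
for q in((397,493),(210,543)): print('base',f(*q,.025)[:2])
for q in((185,195),(430,178),(535,425),(265,460)): print('sbody',fs(*q,.275)[:2])
# tubs
print('round',onz(p,(190+167/5,195+465/5),.061)); print('square',onz(p,(366,215),.054))
```

```text
top brown [297.79452055 226.65753425] [292 220  13  14 146] [ 0.56474737 -0.03170813  0.055     ]
[-0.99963279  0.02709767] [0.00919329 0.00982792]
top black [306.48739496 265.78151261] [300 250  14  33 238] [ 0.45873063 -0.0591559   0.043     ]
[-0.96601855 -0.25847273] [0.00583338 0.02560198]
ext -0.04599165911802149 0.04500049050558115
side brown [336.63478261 285.63478261] [330 279  13  14 115] [ 0.56737484 -0.02847482  0.055     ]
[-0.99912106 -0.04191787] [0.00708564 0.00981272]
side black [332.93537415 253.68027211] [328 237  11  35 294] [ 0.47376243 -0.05454099  0.043     ]
[-0.96665212 -0.25609309] [0.00658937 0.02809901]
ext -0.05022764887862916 0.05044979189679735
head c [0.57633786 0.27754777]
head side [0.58950681 0.28487343]
body top [0.74850717 0.39524193]
body top [0.78441549 0.26985221]
body top [0.65207964 0.22668305]
body top [0.61565754 0.35309781]
base [0.54450592 0.19241389]
base [0.50168047 0.3292192 ]
sbody [0.67564769 0.23413606]
sbody [0.6382827  0.36276469]
sbody [0.76448401 0.40098077]
sbody [0.80928774 0.27249153]
round [0.38937236 0.16069734 0.061     ]
square [ 0.60451221 -0.21947303  0.054     ]
```

```bash
cat >> h.py <<'E'
def delta(st,target,x_az_deg):
    """tool-axes cm shift and spin deg to target TCP pos and tool-x azimuth"""
    Rm=rot(st['tcp_rot']).as_matrix(); d=Rm.T@(np.asarray(target)-st['ee_pos'])*100
    az=np.degrees(np.arctan2(Rm[1,0],Rm[0,0])); sp=-((x_az_deg-az+180)%360-180)
    return np.round(d,2),round(sp,2),round(az,2)
E
python3 - <<'E'
from h import *
from plant import cams,monitor
st=monitor.read_state(); p=cams.camera_params('wrist')
T=rot(st['tcp_rot']).as_matrix()
print(np.round(T.T@rot(p['attitude']).as_matrix(),3)); print(T.T@(p['eye']-st['ee_pos']))
print(delta(st,[.44,-.064,.2],195))
# triangulate brown
pt,ps=cams.camera_params('top'),cams.camera_params('side')
def tri(a,b):
    e1,d1=ray(pt,a);e2,d2=ray(ps,b);d1/=np.linalg.norm(d1);d2/=np.linalg.norm(d2)
    A=np.array([d1,-d2]).T; t=np.linalg.lstsq(A,e2-e1,rcond=None)[0]; return e1+t[0]*d1,e2+t[1]*d2
print(tri((297.79,226.66),(336.63,285.63)))
E
```

```text
[[-0.001 -0.954 -0.3  ]
 [ 1.    -0.    -0.001]
 [ 0.    -0.3    0.954]]
[ 0.08385781  0.00035147 -0.1662116 ]
(array([-43.83, -47.48,   1.86]), np.float64(-32.98), np.float64(162.02))
(array([ 0.56558232, -0.03161845,  0.05096244]), array([ 0.56528899, -0.02870457,  0.05095718]))
```

Emit:
carry_out(
  deltas=[1, -13.4, -14.6, 0, 0, 1, -13.4, -14.6, 0, 0, 1, -13.4, -14.6, 0, 0, 1, -13.4, -14.6, 0, 0, 1, -13.4, -14.6, 0, 0],
)

```text
time_s: 0.57
ee_pos: [0.2524, 0.3404, 0.2184]
tcp_rot: [-0.0, 0.156, 0.988, -0.0]
ft_force: [1.3, -0.2, 1.5]
finger_gap: 0.0929
```

Emit:
carry_out(
  deltas=[1, -13.4, -14.6, 0, 0, 1, -13.4, -14.6, 0, 0, 1, -13.4, -14.6, 0, 0, 1, -13.4, -14.6, 0, 0, 1, -13.4, -14.6, 0, 0],
)

```text
time_s: 0.98
ee_pos: [0.335, 0.1602, 0.2187]
tcp_rot: [0.0, 0.156, 0.988, -0.0]
ft_force: [1.0, 0.8, -0.7]
finger_gap: 0.0931
```

Emit:
carry_out(
  deltas=[1, -13.4, -14.6, 0, 0, 1, -13.4, -14.6, 0, 0, 1, -13.4, -14.6, 0, 0, 1, -13.4, -14.6, 0, 0, 1, -13.4, -14.6, 0, 0],
)

```text
time_s: 1.4
ee_pos: [0.4176, -0.0204, 0.2187]
tcp_rot: [0.0, 0.157, 0.988, -0.0]
ft_force: [0.4, 0.4, -0.0]
finger_gap: 0.0931
```

Run:
```python
from h import *
from plant import cams,monitor
print(delta(monitor.read_state(),[.45,-.064,.2],195))
```

```text
(array([-4.43, -3.14,  1.88]), np.float64(-33.04), np.float64(161.96))
```

Emit:
carry_out(
  deltas=[1, -4.4, -3.1, 1.9, -33, 1, -4.4, -3.1, 1.9, -33, 1, -4.4, -3.1, 1.9, -33, 1, -4.4, -3.1, 1.9, -33, 1, -4.4, -3.1, 1.9, -33],
)

```text
time_s: 1.82
ee_pos: [0.4491, -0.061, 0.1992]
tcp_rot: [-0.0, -0.134, 0.991, 0.0]
ft_force: [0.4, -0.6, -0.3]
finger_gap: 0.0933
```

Run:
```python
from h import *
from plant import cams,monitor
s=monitor.read_state();p=cams.camera_params('wrist');a=cams.read_camera('wrist');cv2.imwrite('pics/w1.png',a)
np.save('w1p.npy',p,allow_pickle=True)
print(s['ee_pos'],delta(s,[.45,-.064,.2],195))
```

```text
[ 0.4490835  -0.06097819  0.19921044] (array([-0.01, -0.32, -0.08]), np.float64(0.36), np.float64(-164.64))
```

View pics/w1.png

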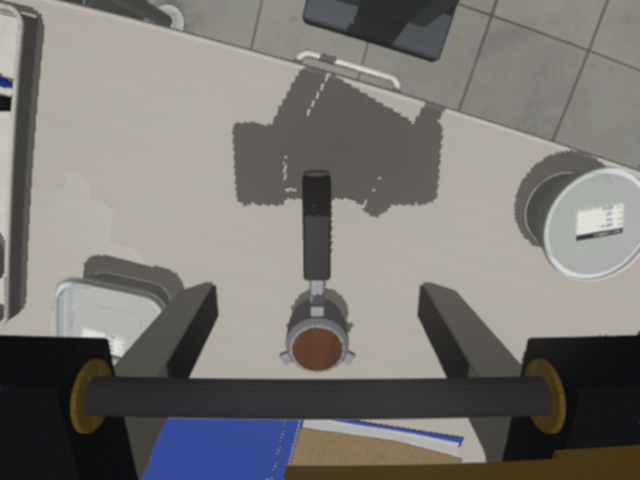

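Run:
```python
from h import *
from plant import monitor
p=np.load('w1p.npy',allow_pickle=True).item(); a=cv2.imread('pics/w1.png').astype(int)
b,g,r=a[...,0],a[...,1],a[...,2]
br=(r-b>40)&(np.arange(480)[:,None]<380)&(abs(np.arange(640)-317)<60); k,l,s,c=cv2.connectedComponentsWithStats(br.astype(np.uint8)); i=1+np.argmax(s[1:,4]); print(c[i],s[i]); cup=onz(p,c[i],.053);print('cup',cup)
# handle edges per row
bk=(a.max(2)<75); L=[]
for v in range(190,276,5):
    xs=np.nonzero(bk[v,290:345])[0]+290; L.append((v,xs.min(),xs.max()))
print(L)
for q in((316,279),(317,176)): print(onz(p,q,.043))
```

```text
[313.61889512 348.76060849] [ 294  329   40   41 1249]
cup [ 0.56845952 -0.03183885  0.053     ]
[(190, np.int64(302), np.int64(330)), (195, np.int64(302), np.int64(330)), (200, np.int64(303), np.int64(330)), (205, np.int64(303), np.int64(330)), (210, np.int64(303), np.int64(329)), (215, np.int64(303), np.int64(330)), (220, np.int64(303), np.int64(329)), (225, np.int64(304), np.int64(329)), (230, np.int64(304), np.int64(330)), (235, np.int64(304), np.int64(329)), (240, np.int64(304), np.int64(329)), (245, np.int64(304), np.int64(329)), (250, np.int64(304), np.int64(329)), (255, np.int64(304), np.int64(329)), (260, np.int64(304), np.int64(329)), (265, np.int64(304), np.int64(329)), (270, np.int64(304), np.int64(329)), (275, np.int64(305), np.int64(329))]
[ 0.50574939 -0.04674308  0.043     ]
[ 0.41816591 -0.06980329  0.043     ]
```

Run:
```python
from h import *
from plant import cams,monitor
print(delta(monitor.read_state(),[.465,-.0573,.011],194.8))
```

```text
(array([-1.64, -0.09, 18.83]), np.float64(0.77), np.float64(-164.43))
```

Emit:
carry_out(
  deltas=[1, -1.6, 0, 4, 0.8, 1, -1.6, 0, 8, 0.8, 1, -1.6, 0, 12, 0.8, 1, -1.6, 0, 15, 0.8, 1, -1.6, 0, 15, 0.8],
)

```text
time_s: 2.28
ee_pos: [0.4615, -0.0557, 0.0451]
tcp_rot: [-0.004, -0.123, 0.992, 0.001]
ft_force: [-0.8, 0.5, -0.6]
finger_gap: 0.0931
```

Run:
```python
from h import *
from plant import cams,monitor
s=monitor.read_state();p=cams.camera_params('wrist');a=cams.read_camera('wrist');cv2.imwrite('pics/w2.png',a)
print(delta(s,[.465,-.0573,.011],194.8),s['ft_force'])
```

```text
(array([-0.33, -0.25,  3.4 ]), np.float64(-0.69), np.float64(-165.89)) [-0.79502673  0.54960882 -0.55811051]
```

View pics/w2.png

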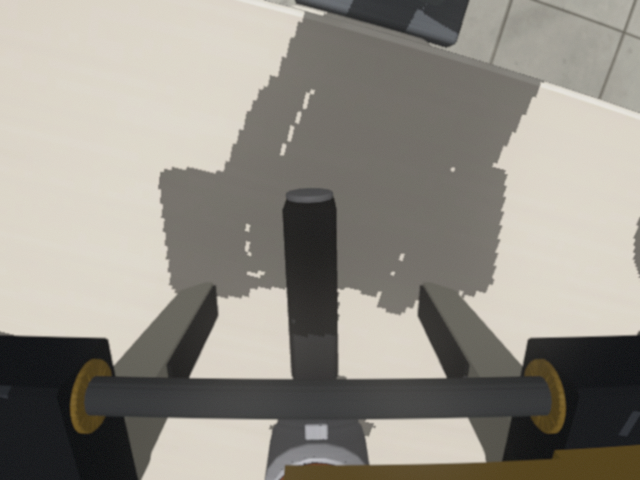

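Emit:
carry_out(
  deltas=[1, -0.3, -0.2, 1.7, -0.7, 1, -0.3, -0.2, 3.4, -0.7, 1, -0.3, -0.2, 3.4, -0.7, 1, -0.3, -0.2, 3.4, -0.7],
)

```text
time_s: 2.67
ee_pos: [0.4687, -0.0578, 0.0172]
tcp_rot: [0.0, -0.129, 0.992, -0.0]
ft_force: [-0.2, -0.3, 0.2]
finger_gap: 0.0932
```

Run:
```python
from h import *
from plant import cams,monitor
s=monitor.read_state()
print(delta(s,[.465,-.0573,.011],194.8),s['ft_force'],s['ee_pos'],s['tcp_rot'])
```

```text
(array([0.34, 0.14, 0.61]), np.float64(0.07), np.float64(-165.13)) [-0.17107025 -0.31784079  0.24237059] [ 0.46867698 -0.05780512  0.01715137] [ 4.44926327e-04 -1.29441772e-01  9.91586911e-01 -1.65257396e-04]
```

Emit:
carry_out(
  deltas=[1, 0.3, 0.1, 0.6, 0, 1, 0.3, 0.1, 0.6, 0, 0.15, 0.3, 0.1, 0.6, 0, 0.15, 0.3, 0.1, 0.6, 0, 0.15, 0.3, 0.1, 0.6, 0],
)

```text
time_s: 3.08
ee_pos: [0.4651, -0.0575, 0.0101]
tcp_rot: [0.0, -0.13, 0.992, -0.0]
ft_force: [0.5, -0.0, -0.4]
finger_gap: 0.0775
```

Emit:
carry_out(
  deltas=[0, 0, 0, 0, 0, 0, 0, 0, 0, 0, 0, 0, 0, 0, 0, 0, 0, 0, 0, 0, 0, 0, 0, 0, 0],
)

```text
time_s: 3.5
ee_pos: [0.4649, -0.0575, 0.0096]
tcp_rot: [-0.0, -0.13, 0.992, 0.0]
ft_force: [0.2, 0.6, 0.3]
finger_gap: 0.0443
```

Emit:
carry_out(
  deltas=[0, 0, 0, 0, 0, 0, 0, 0, 0, 0, 0, 0, 0, 0, 0, 0, 0, 0, 0, 0, 0, 0, 0, 0, 0],
)

```text
time_s: 3.92
ee_pos: [0.4649, -0.0575, 0.0096]
tcp_rot: [-0.0, -0.13, 0.992, 0.0]
ft_force: [-0.8, 0.9, 0.2]
finger_gap: 0.0238
```

Emit:
carry_out(
  deltas=[0, 0, 0, 0, 0, 0, 0, 0, 0, 0, 0, 0, 0, 0, 0, 0, 0, 0, 0, 0],
)

```text
time_s: 4.25
ee_pos: [0.4649, -0.0575, 0.0096]
tcp_rot: [-0.0, -0.13, 0.992, 0.0]
ft_force: [-0.3, 1.1, 0.8]
finger_gap: 0.024
```

Emit:
carry_out(
  deltas=[0, 0, 0, -1, 0, 0, 0, 0, -4, 0, 0, 0, 0, -8.5, 0, 0, 0, 0, -8.5, 0, 0, 0, 0, -8.5, 0],
)

```text
time_s: 4.67
ee_pos: [0.466, -0.0578, 0.0969]
tcp_rot: [0.002, -0.13, 0.992, -0.001]
ft_force: [-0.5, 0.2, -2.6]
finger_gap: 0.0236
```

Run:
```python
from h import *
from plant import cams,monitor
s=monitor.read_state();print(s['ee_pos'],s['ft_force'],s['moment'])
a=cams.read_camera('wrist');cv2.imwrite('pics/w3.png',a)
a=cams.read_camera('top');cv2.imwrite('pics/top1.png',a)
b=cams.read_camera('side');cv2.imwrite('pics/side1.png',b)
def cr(im,x,y,w,h,f):
    z=cv2.resize(im[y:y+h,x:x+w],None,fx=f,fy=f,interpolation=cv2.INTER_CUBIC); 
    for i in range(0,w,10): cv2.line(z,(i*f,0),(i*f,8 if i%50 else 16),(0,0,255),1); cv2.putText(z,str(x+i),(i*f,20),0,.3,(0,0,255))
    for i in range(0,h,10): cv2.line(z,(0,i*f),(8,i*f),(0,0,255),1); cv2.putText(z,str(y+i),(8,i*f+4),0,.3,(0,0,255))
    return cv2.convertScaleAbs(z,alpha=1.3)
cv2.imwrite('pics/t3.png',cr(a,140,165,60,60,10)); cv2.imwrite('pics/s3.png',cr(b,455,255,70,60,10))
```

```text
[ 0.46603464 -0.05777914  0.09693119] [-0.4940142   0.23252027 -2.61667263] [-0.04333029  0.26061171  0.01205186]
```

View pics/t3.png

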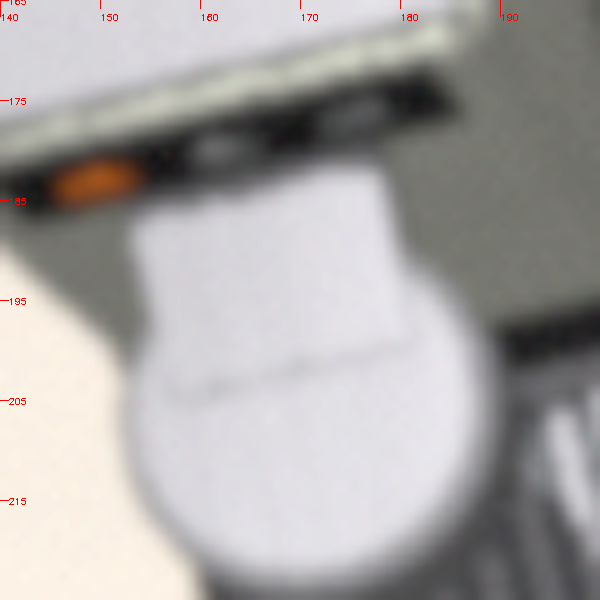

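View pics/s3.png

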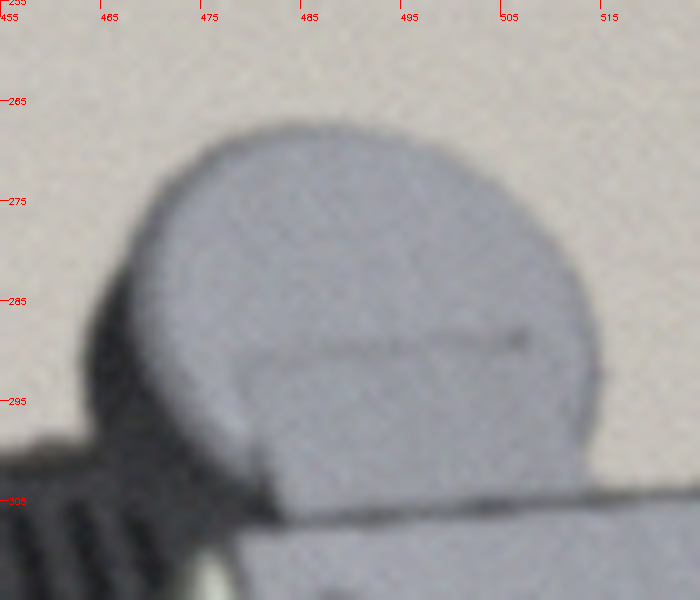

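View pics/w3.png

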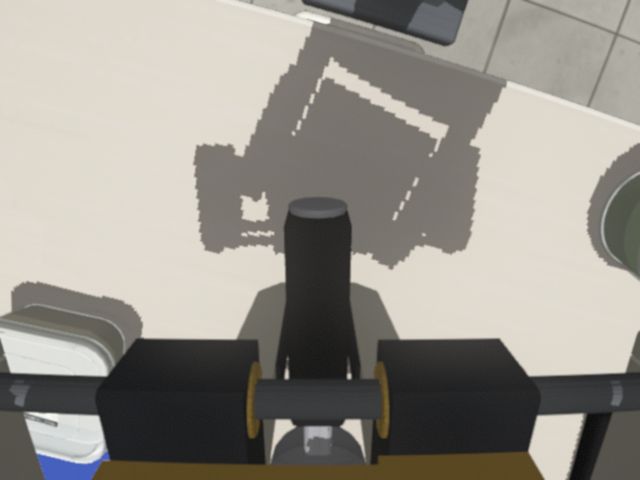

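Run:
```python
from h import *
from scipy.optimize import least_squares
from plant import cams
pt,ps=cams.camera_params('top'),cams.camera_params('side')
T=[(125,400),(128,440),(150,490),(215,560),(300,585),(390,570),(455,510),(488,430),(490,370),(465,300)]
S=[(135,260),(165,190),(215,145),(300,122),(400,135),(480,175),(545,240),(585,300),(598,370)]
for nm,p,L,o in(('top',pt,T,(140,165)),('side',ps,S,(455,255))):
  for z in(.204,.19):
    P=np.array([onz(p,(o[0]+(u+.5)/10-.5,o[1]+(v+.5)/10-.5),z)[:2] for u,v in L])
    f=lambda c:np.hypot(*(P-c[:2]).T)-c[2]
    r=least_squares(f,[.58,.28,.046]); 
    r2=least_squares(lambda c:f([*c,.046]),[.58,.28])
    print(nm,z,r.x,np.abs(r.fun).max(),r2.x)
```

```text
top 0.204 [0.57686638 0.27997078 0.04486993] 0.001430311514767947 [0.57800354 0.28026128]
top 0.19 [0.58026316 0.28370555 0.04536438] 0.0014460758580203056 [0.58089161 0.2838657 ]
side 0.204 [0.58213818 0.28369922 0.04519841] 0.0008729486081635734 [0.58317268 0.28360548]
side 0.19 [0.57386    0.2883261  0.04599709] 0.0008883743340956235 [0.57386373 0.28832576]
```

Run:
```python
from h import *
from plant import cams,monitor
s=monitor.read_state();print(s['ee_pos'],s['ft_force'],s['moment'])
print(delta(s,[.37,.31,.097],141.7))
```

```text
[ 0.46399448 -0.05734666  0.09362906] [-0.4854883   0.40537701 -2.17745928] [0.04615122 0.265224   0.07906311]
(array([-0.37, 37.92, -0.3 ]), np.float64(53.21), np.float64(-165.09))
```

Emit:
carry_out(
  deltas=[0, 0, 4, -0.3, 0, 0, 0, 8, -0.3, 0, 0, 0, 12, -0.3, 0, 0, 0, 16, -0.3, 0, 0, 0, 20, -0.3, 0],
)

```text
time_s: 5.23
ee_pos: [0.4116, 0.1371, 0.0963]
tcp_rot: [-0.001, -0.13, 0.992, -0.0]
ft_force: [0.1, 0.2, -3.0]
finger_gap: 0.024
```

Emit:
carry_out(
  deltas=[0, 0, 4, 0, 0, 0, 0, 8, 0, 0, 0, 0, 12, 0, 0, 0, 0, 15, 0, 0, 0, 0, 17.9, 0, 0],
)

```text
time_s: 5.65
ee_pos: [0.3656, 0.3101, 0.0961]
tcp_rot: [-0.001, -0.13, 0.991, -0.001]
ft_force: [0.9, 0.4, -2.7]
finger_gap: 0.0235
```

Emit:
carry_out(
  deltas=[0, 0, 0, 0, 7, 0, 0, 0, 0, 14, 0, 0, 0, 0, 20, 0, 0, 0, 0, 26, 0, 0, 0, 0, 30],
)

```text
time_s: 6.07
ee_pos: [0.3664, 0.3083, 0.096]
tcp_rot: [-0.001, 0.134, 0.991, -0.001]
ft_force: [-0.3, 0.4, -3.2]
finger_gap: 0.0237
```

Emit:
carry_out(
  deltas=[0, 0, 0, 0, 6, 0, 0, 0, 0, 12, 0, 0, 0, 0, 18, 0, 0, 0, 0, 23, 0, 0, 0, 0, 23],
)

```text
time_s: 6.48
ee_pos: [0.3666, 0.3082, 0.0961]
tcp_rot: [-0.001, 0.328, 0.945, -0.001]
ft_force: [0.2, 0.3, -1.6]
finger_gap: 0.024
```

Run:
```python
from h import *
from plant import cams,monitor
s=monitor.read_state();print(s['ee_pos'],s['ft_force'],s['moment'])
cv2.imwrite('pics/w4.png',cams.read_camera('wrist'));cv2.imwrite('pics/t4.png',cams.read_camera('top'));cv2.imwrite('pics/s4.png',cams.read_camera('side'))
s=monitor.read_state();print(s['ee_pos'],s['time_s'])
C=np.array([.58,.282])
for r in (.13,.105):
  t=np.radians(141.7);print(delta(s,[C[0]+r*np.cos(t),C[1]+r*np.sin(t),.097],141.7))
```

```text
[0.36656359 0.30823253 0.09614777] [ 0.22021286  0.30960929 -1.61932634] [0.18520795 0.15065274 0.03604104]
[0.36694078 0.3084865  0.09682167] 6.6333
(array([-5.44, 11.09, -0.04]), np.float64(0.39), np.float64(142.09))
(array([-7.94, 11.07, -0.04]), np.float64(0.39), np.float64(142.09))
```

View pics/t4.png

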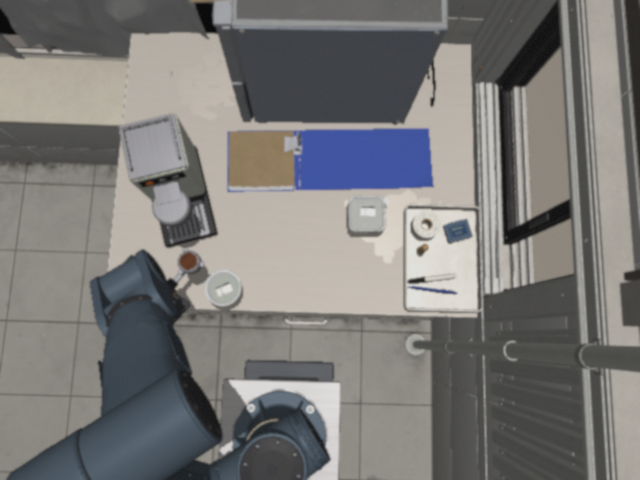

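View pics/s4.png

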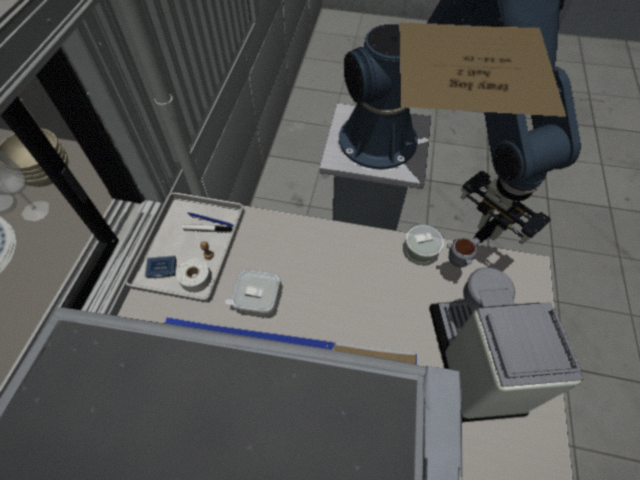

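View pics/w4.png

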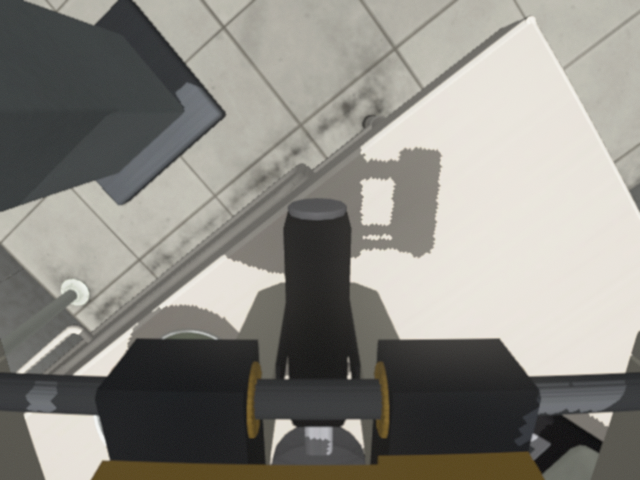

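Run:
```python
from h import *
from plant import cams
for n,roi in(('top',(175,245,30,30)),('side',(445,232,35,30))):
    p=cams.camera_params(n);a=cv2.imread(f'pics/{n[0]}4.png').astype(int);x,y,w,h=roi
    m=(a[...,2]-a[...,0]>30);ys,xs=np.nonzero(m[y:y+h,x:x+w]);c=(xs.mean()+x,ys.mean()+y)
    print(n,c,len(xs),onz(p,c,.138))
    z=cv2.resize(cv2.imread(f'pics/{n[0]}4.png')[y-20:y+h+20,x-20:x+w+20],None,fx=8,fy=8,interpolation=cv2.INTER_CUBIC);cv2.imwrite(f'pics/{n[0]}5.png',z)
```

```text
top (np.float64(187.87309644670052), np.float64(260.8071065989848)) 197 [0.44911033 0.24281352 0.138     ]
side (np.float64(464.3897435897436), np.float64(246.37435897435898)) 195 [0.449968   0.24687532 0.138     ]
```

View pics/s5.png

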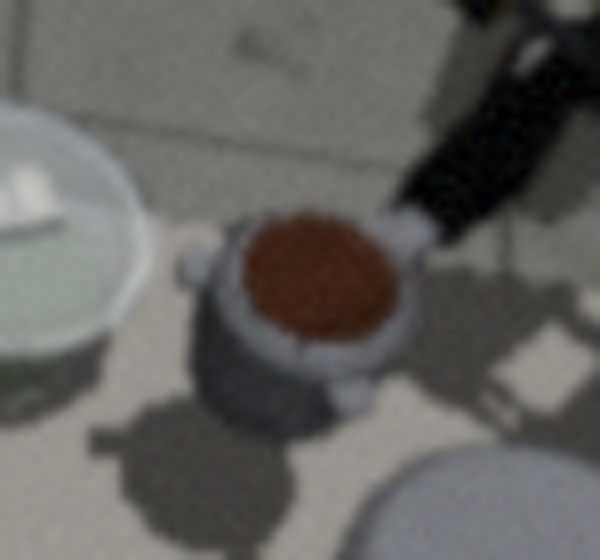

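Emit:
carry_out(
  deltas=[0, -2, 3.5, 0, 0.4, 0, -4, 7, 0, 0.4, 0, -6, 10, 0, 0.4, 0, -7, 11.1, 0, 0.4, 0, -7.9, 11.1, 0, 0.4],
)

```text
time_s: 7.05
ee_pos: [0.4998, 0.3482, 0.0968]
tcp_rot: [0.0, 0.328, 0.945, 0.0]
ft_force: [-0.7, -0.4, -2.2]
finger_gap: 0.0239
```

Run:
```python
from h import *
from plant import cams,monitor
cv2.imwrite('pics/t6.png',cams.read_camera('top')[150:330,100:340]);cv2.imwrite('pics/s6.png',cams.read_camera('side')[180:340,400:600])
for n in 'ts': cv2.imwrite(f'pics/{n}6.png',cv2.resize(cv2.imread(f'pics/{n}6.png'),None,fx=3,fy=3))
s=monitor.read_state();print(s['ee_pos'],s['time_s'],s['ft_force'],s['moment'])
C=np.array([.58,.282])
r=.105;t=np.radians(141.7);print(delta(s,[C[0]+r*np.cos(t),C[1]+r*np.sin(t),.11],141.7))
```

```text
[0.49797858 0.34627582 0.09674154] 7.15 [-0.28808891 -0.80955782 -2.58446154] [0.11948649 0.21716629 0.04787211]
(array([ 0.08,  0.04, -1.33]), np.float64(-0.15), np.float64(141.55))
```

View pics/t6.png

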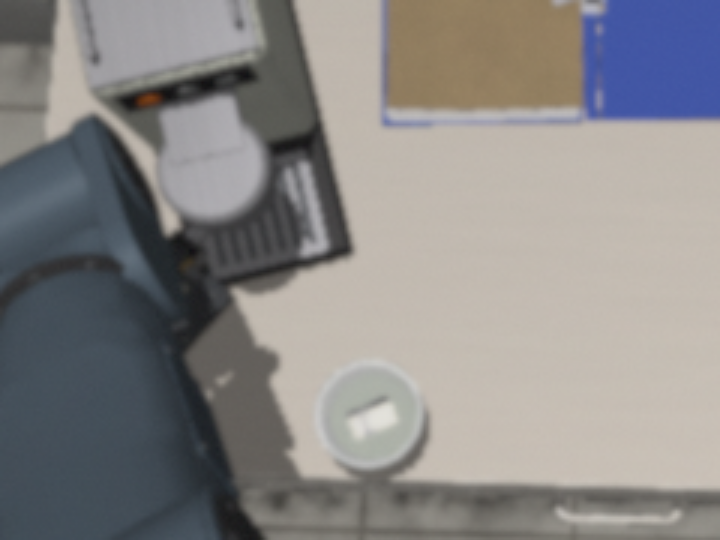

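View pics/s6.png

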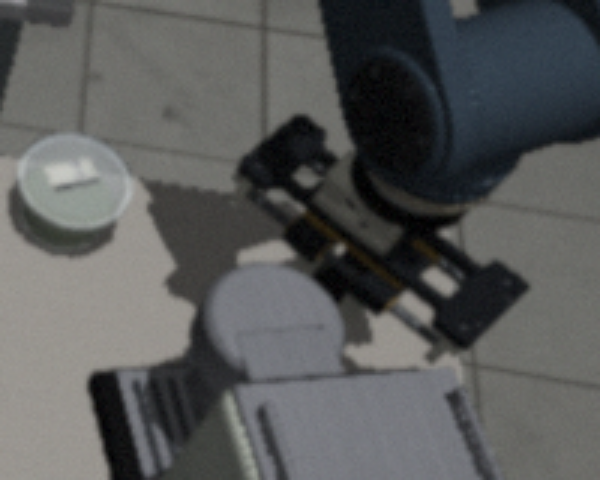

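Emit:
carry_out(
  deltas=[0, 0.1, 0, -0.4, 0, 0, 0.1, 0, -0.8, 0, 0, 0.1, 0, -1.2, 0, 0, 0.1, 0, -1.5, 0, 0, 0.1, 0, -1.5, 0],
)

```text
time_s: 7.57
ee_pos: [0.4972, 0.3483, 0.1138]
tcp_rot: [0.001, 0.329, 0.944, 0.001]
ft_force: [0.6, -0.3, -3.0]
finger_gap: 0.0242
```

Emit:
carry_out(
  deltas=[0, 0, 0, -0.2, 0, 0, 0, 0, -0.4, 0, 0, 0, 0, -0.4, 0],
)

```text
time_s: 7.82
ee_pos: [0.4972, 0.3481, 0.117]
tcp_rot: [0.0, 0.329, 0.944, 0.0]
ft_force: [-0.8, 0.8, -2.5]
finger_gap: 0.024
```

Emit:
carry_out(
  deltas=[0, 0, 0, -0.2, 0, 0, 0, 0, -0.3, 0, 0, 0, 0, -0.3, 0],
)

```text
time_s: 8.07
ee_pos: [0.4972, 0.348, 0.1198]
tcp_rot: [0.0, 0.33, 0.944, 0.0]
ft_force: [-0.5, 0.2, -2.4]
finger_gap: 0.0236
```

Emit:
carry_out(
  deltas=[0, 0, 0, -0.1, 0, 0, 0, 0, -0.2, 0, 0, 0, 0, -0.2, 0],
)

```text
time_s: 8.32
ee_pos: [0.4972, 0.348, 0.1218]
tcp_rot: [0.0, 0.33, 0.944, 0.0]
ft_force: [0.3, -0.3, -1.7]
finger_gap: 0.024
```

Emit:
carry_out(
  deltas=[0, 0, 0, -0.1, 0, 0, 0, 0, -0.2, 0, 0, 0, 0, -0.2, 0],
)

```text
time_s: 8.57
ee_pos: [0.497, 0.348, 0.1236]
tcp_rot: [-0.0, 0.33, 0.944, -0.0]
ft_force: [-0.8, 0.4, -4.6]
finger_gap: 0.0235
```

Emit:
carry_out(
  deltas=[0, 0, 0, -0.1, 0, 0, 0, 0, -0.1, 0],
)

```text
time_s: 8.73
ee_pos: [0.497, 0.348, 0.1246]
tcp_rot: [-0.0, 0.33, 0.944, -0.0]
ft_force: [-0.9, -0.1, -5.1]
finger_gap: 0.0236
```

Run:
```python
from plant import monitor
s=monitor.read_state();print(s['ee_pos'],s['ft_force'],s['moment'])
```

```text
[0.49699896 0.34799926 0.12459396] [-0.90877248 -0.13694099 -5.11035593] [0.26912878 0.40174103 0.01592796]
```

Emit:
carry_out(
  deltas=[0, 0, -0.37, 0, -2, 0, -0.03, -0.73, 0, -4, 0, -0.03, -0.73, 0, -4],
)

```text
time_s: 8.98
ee_pos: [0.4926, 0.3418, 0.1245]
tcp_rot: [-0.0, 0.296, 0.955, -0.0]
ft_force: [0.2, 1.2, -5.5]
finger_gap: 0.0236
```

Emit:
carry_out(
  deltas=[0, 0, -0.37, 0, -2, 0, -0.03, -0.73, 0, -4, 0, -0.03, -0.73, 0, -4],
)

```text
time_s: 9.23
ee_pos: [0.4889, 0.3357, 0.1247]
tcp_rot: [-0.0, 0.263, 0.965, -0.0]
ft_force: [-0.2, 0.5, -4.8]
finger_gap: 0.0238
```

Emit:
carry_out(
  deltas=[0, 0, -0.37, 0, -2, 0, -0.03, -0.73, 0, -4, 0, -0.03, -0.73, 0, -4],
)

```text
time_s: 9.48
ee_pos: [0.4855, 0.3293, 0.1247]
tcp_rot: [-0.0, 0.229, 0.973, -0.0]
ft_force: [-0.8, 0.1, -3.9]
finger_gap: 0.0235
```

Emit:
carry_out(
  deltas=[0, 0, -0.37, 0, -2, 0, -0.03, -0.73, 0, -4, 0, -0.03, -0.73, 0, -4],
)

```text
time_s: 9.73
ee_pos: [0.4826, 0.3227, 0.1247]
tcp_rot: [-0.0, 0.195, 0.981, -0.0]
ft_force: [0.7, 0.1, -4.7]
finger_gap: 0.0241
```

Emit:
carry_out(
  deltas=[0, 0, -0.37, 0, -2, 0, -0.03, -0.73, 0, -4, 0, -0.03, -0.73, 0, -4],
)

```text
time_s: 9.98
ee_pos: [0.4801, 0.3159, 0.1247]
tcp_rot: [-0.0, 0.161, 0.987, -0.0]
ft_force: [-0.6, 0.7, -4.6]
finger_gap: 0.0242
```

Run:
```python
from plant import monitor
s=monitor.read_state();print(s['ee_pos'],s['ft_force'],s['moment'])
```

```text
[0.48008047 0.31588026 0.1246789 ] [-0.59190761  0.72366404 -4.60055215] [0.17731416 0.32439827 0.04733435]
```

Emit:
carry_out(
  deltas=[0, -0.03, 0.73, 0, 4, 0, -0.1, 1.46, 0, 8, 0, -0.23, 2.18, 0, 12, 0, -0.41, 2.89, 0, 16, 0, -0.63, 3.59, 0, 20],
)

```text
time_s: 10.4
ee_pos: [0.4977, 0.3486, 0.1247]
tcp_rot: [0.0, 0.333, 0.943, 0.0]
ft_force: [0.3, -0.2, -3.2]
finger_gap: 0.0242
```

Emit:
carry_out(
  deltas=[0, 0, 0.37, 0, 2, 0, -0.03, 0.73, 0, 4, 0, -0.03, 0.73, 0, 4],
)

```text
time_s: 10.65
ee_pos: [0.5028, 0.3543, 0.1248]
tcp_rot: [0.0, 0.364, 0.931, 0.0]
ft_force: [-1.1, -0.0, -3.5]
finger_gap: 0.0235
```

Emit:
carry_out(
  deltas=[0, 0, 0.37, 0, 2, 0, -0.03, 0.73, 0, 4, 0, -0.03, 0.73, 0, 4],
)

```text
time_s: 10.9
ee_pos: [0.5078, 0.3591, 0.1249]
tcp_rot: [0.0, 0.396, 0.918, 0.0]
ft_force: [0.1, -0.6, -2.9]
finger_gap: 0.0238
```

Run:
```python
from plant import monitor
s=monitor.read_state();print(s['ee_pos'],s['ft_force'],s['moment'])
```

```text
[0.50777918 0.35912776 0.12485235] [ 0.1056219  -0.61361585 -2.90075043] [0.10748164 0.19019852 0.0621412 ]
```

Emit:
carry_out(
  deltas=[0, 0, 0, -0.1, 0, 0, 0, 0, -0.2, 0, 0, 0, 0, -0.2, 0],
)

```text
time_s: 11.15
ee_pos: [0.5072, 0.3587, 0.1269]
tcp_rot: [-0.0, 0.394, 0.919, 0.0]
ft_force: [-0.4, 0.1, -2.9]
finger_gap: 0.0238
```

Run:
```python
from plant import monitor
s=monitor.read_state();print(s['ee_pos'],s['ft_force'],s['moment'])
```

```text
[0.50717996 0.35866138 0.12686115] [-0.39517137  0.10127678 -2.93823373] [0.1716135  0.30156272 0.0183316 ]
```

Emit:
carry_out(
  deltas=[0, 0, 0, -0.1, 0, 0, 0, 0, -0.2, 0, 0, 0, 0, -0.2, 0],
)

```text
time_s: 11.4
ee_pos: [0.507, 0.3588, 0.1288]
tcp_rot: [-0.0, 0.395, 0.919, 0.0]
ft_force: [-2.0, 2.3, -3.1]
finger_gap: 0.0241
```

Run:
```python
from h import *
from plant import monitor,cams
s=monitor.read_state();print(s['ee_pos'],s['ft_force'],s['moment'])
cv2.imwrite('pics/w7.png',cams.read_camera('wrist'))
cv2.imwrite('pics/s7.png',cv2.resize(cams.read_camera('side')[220:320,430:560],None,fx=6,fy=6,interpolation=cv2.INTER_CUBIC))
s=monitor.read_state();print(s['ee_pos'],s['ft_force'],s['moment'])
```

```text
[0.50703344 0.35884877 0.12878104] [-1.99977727  2.34285301 -3.12119043] [ 0.41634287  0.62774779 -0.05247867]
[0.50704028 0.35880023 0.12862645] [-3.53786329  1.34593309 -2.28763891] [ 0.40883143  0.6116212  -0.06293776]
```

View pics/w7.png

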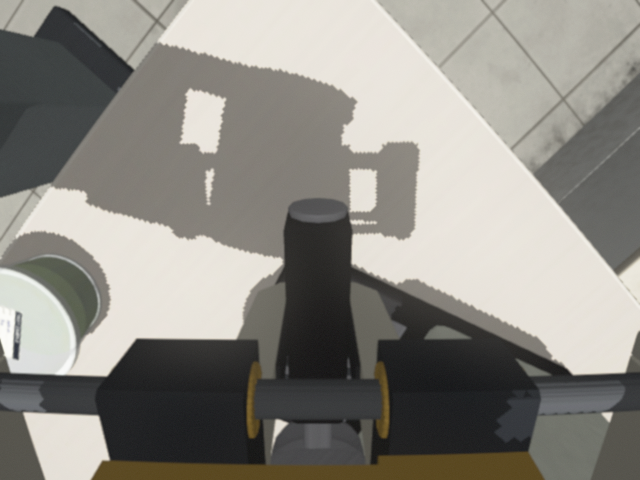

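View pics/s7.png

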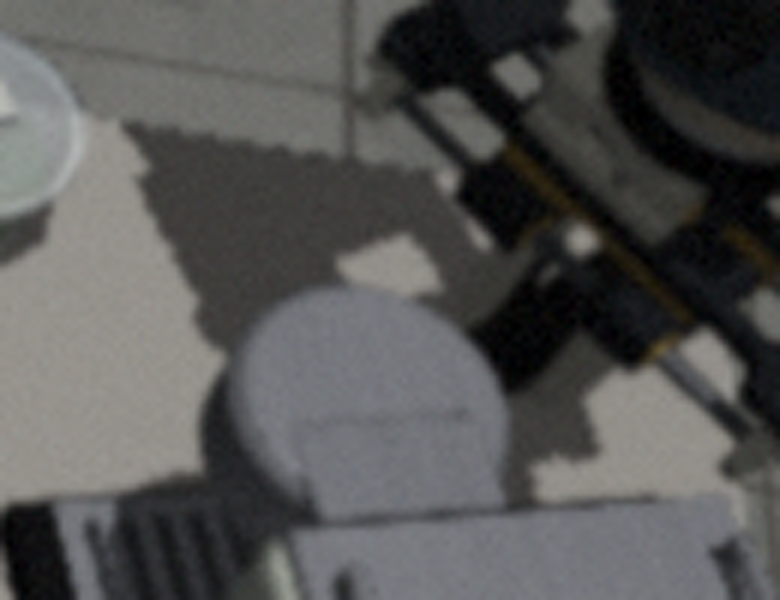

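Emit:
carry_out(
  deltas=[0, 0.15, 0, 0, 0, 0, 0.15, 0, 0, 0],
)

```text
time_s: 11.67
ee_pos: [0.5064, 0.3599, 0.1288]
tcp_rot: [0.0, 0.394, 0.919, 0.0]
ft_force: [0.1, 0.1, -3.5]
finger_gap: 0.0237
```

```bash
cat > m.py <<'E'
from h import *
from plant import monitor
s=monitor.read_state(); T=rot(s['tcp_rot']).as_matrix()
az=np.degrees(np.arctan2(T[1,0],T[0,0]))%360; u=T[:2,0]
print('t',round(s['time_s'],2),'tcp',np.round(s['ee_pos'],4),'az',round(az,1),'cup~',np.round(s['ee_pos'][:2]-.105*u,4),'Ftool',np.round(T.T@s['ft_force'],2),'Mtool',np.round(T.T@s['moment'],3),'gap',round(s['finger_gap'],4))
E
python3 m.py
python3 - <<'E'
import cv2,numpy as np
for n in('w3','w4','w7'):
    a=cv2.imread(f'pics/{n}.png').astype(int).max(2)
    print(n,[(v,''.join('%4d'%x for x in a[v,280:296:2]),''.join('%4d'%x for x in a[v,340:356:2])) for v in (212,230)], a[190:225:2,317])
E
```

```text
t 11.67 tcp [0.5064 0.3599 0.1288] az 133.5 cup~ [0.5788 0.2837] Ftool [-0.01  0.18  3.52] Mtool [0.036 0.169 0.033] gap 0.0237
w3 [(212, ' 121 119 119 113  62  62  84  89', '  87  84  70  45  94 118 119 118'), (230, ' 121 117  69  46  47  49  48  49', '  41  41  42  44  41  44 106 119')] [118 117 118 106  79  78  79  80  80  82  89 105 105 100  67  40  40  42]
w4 [(212, ' 134 136 133 117  67  84  91  94', '  94  93  81  70 118 125 127 129'), (230, ' 126 113  51  46  43  45  45  44', '  45  48  51  49  48  62 119 127')] [124 125 126 125  96  85  84  84  84  86  86  97 111 108 101  67  42  42]
w7 [(212, ' 132 132 131 126  77  82  90  92', '  97  95  92  80 103 160 147 161'), (230, ' 132 122  63  47  47  48  46  45', '  51  52  51  52  55  54  96 132')] [130 131 132 131  99  84  85  85  84  85  84  87  88 108 107 102  81  44]
```

Emit:
carry_out(
  deltas=[0, 0, 0, -0.1, 0, 0, 0, 0, -0.2, 0, 0, 0, 0, -0.2, 0],
)

```text
time_s: 11.92
ee_pos: [0.5064, 0.3598, 0.1309]
tcp_rot: [0.0, 0.395, 0.919, 0.0]
ft_force: [-0.2, 0.1, -2.5]
finger_gap: 0.024
```

```bash
python3 m.py
```

```text
t 11.92 tcp [0.5064 0.3598 0.1309] az 133.5 cup~ [0.5787 0.2836] Ftool [ 0.26 -0.07  2.5 ] Mtool [0.13  0.244 0.084] gap 0.024
```

Emit:
carry_out(
  deltas=[0, 0, 0, -0.1, 0, 0, 0, 0, -0.2, 0, 0, 0, 0, -0.2, 0],
)

```text
time_s: 12.17
ee_pos: [0.5064, 0.3598, 0.1329]
tcp_rot: [0.0, 0.395, 0.919, 0.0]
ft_force: [-0.5, -0.3, -3.0]
finger_gap: 0.0238
```

```bash
python3 m.py
```

```text
t 12.17 tcp [0.5064 0.3598 0.1329] az 133.5 cup~ [0.5787 0.2837] Ftool [ 0.07 -0.58  2.96] Mtool [0.125 0.263 0.077] gap 0.0238
```

Emit:
carry_out(
  deltas=[0, 0, 0, -0.1, 0, 0, 0, 0, -0.2, 0, 0, 0, 0, -0.2, 0],
)

```text
time_s: 12.42
ee_pos: [0.5064, 0.3599, 0.1349]
tcp_rot: [0.0, 0.395, 0.919, 0.0]
ft_force: [-0.1, -0.4, -2.1]
finger_gap: 0.024
```

```bash
python3 m.py
```

```text
t 12.42 tcp [0.5064 0.3599 0.1349] az 133.5 cup~ [0.5787 0.2837] Ftool [-0.21 -0.34  2.12] Mtool [0.083 0.28  0.113] gap 0.024
```

Emit:
carry_out(
  deltas=[0, 0, 0, -0.1, 0, 0, 0, 0, -0.1, 0],
)

```text
time_s: 12.58
ee_pos: [0.5064, 0.3598, 0.1358]
tcp_rot: [0.0, 0.395, 0.919, 0.0]
ft_force: [0.6, -0.0, -2.8]
finger_gap: 0.0238
```

```bash
python3 m.py
```

```text
t 12.58 tcp [0.5064 0.3598 0.1358] az 133.5 cup~ [0.5787 0.2837] Ftool [-0.42  0.4   2.84] Mtool [0.075 0.242 0.051] gap 0.0238
```

Emit:
carry_out(
  deltas=[0, 0, 0, -0.1, 0, 0, 0, 0, -0.1, 0],
)

```text
time_s: 12.75
ee_pos: [0.5064, 0.3598, 0.1368]
tcp_rot: [0.0, 0.395, 0.919, 0.0]
ft_force: [-0.3, 0.2, -2.3]
finger_gap: 0.0234
```

```bash
python3 m.py
```

```text
t 12.75 tcp [0.5064 0.3598 0.1368] az 133.5 cup~ [0.5787 0.2837] Ftool [ 0.36 -0.13  2.25] Mtool [0.028 0.285 0.023] gap 0.0234
```

Emit:
carry_out(
  deltas=[0, 0, 0, -0.1, 0, 0, 0, 0, -0.1, 0],
)

```text
time_s: 12.92
ee_pos: [0.5062, 0.3598, 0.1376]
tcp_rot: [-0.0, 0.395, 0.919, -0.0]
ft_force: [0.4, -0.2, -4.8]
finger_gap: 0.0236
```

```bash
python3 m.py
```

```text
t 12.92 tcp [0.5062 0.3598 0.1376] az 133.5 cup~ [0.5785 0.2836] Ftool [-0.4   0.15  4.85] Mtool [ 0.003  0.404 -0.013] gap 0.0236
```

Emit:
carry_out(
  deltas=[0, 0, 0, -0.1, 0, 0, 0, 0, -0.1, 0],
)

```text
time_s: 13.08
ee_pos: [0.5061, 0.3598, 0.1386]
tcp_rot: [-0.0, 0.395, 0.919, -0.0]
ft_force: [-0.9, 0.9, -3.6]
finger_gap: 0.0235
```

```bash
python3 m.py
```

```text
t 13.08 tcp [0.5061 0.3598 0.1386] az 133.5 cup~ [0.5784 0.2837] Ftool [ 1.26 -0.03  3.6 ] Mtool [0.053 0.489 0.017] gap 0.0235
```

Emit:
carry_out(
  deltas=[0, 0, 0.37, 0, 2, 0, 0, 0.37, 0, 2],
)

```text
time_s: 13.25
ee_pos: [0.5091, 0.3625, 0.1385]
tcp_rot: [-0.0, 0.411, 0.912, -0.0]
ft_force: [-1.5, -0.3, -3.9]
finger_gap: 0.0242
```

```bash
python3 m.py
```

```text
t 13.25 tcp [0.5091 0.3625 0.1385] az 131.4 cup~ [0.5786 0.2837] Ftool [ 0.79 -1.28  3.9 ] Mtool [ 0.087  0.31  -0.004] gap 0.0242
```

Emit:
carry_out(
  deltas=[0, 0, 0.37, 0, 2, 0, 0, 0.37, 0, 2],
)

```text
time_s: 13.42
ee_pos: [0.5119, 0.3649, 0.1385]
tcp_rot: [-0.0, 0.427, 0.904, -0.0]
ft_force: [-0.1, -0.4, -3.8]
finger_gap: 0.0236
```

```bash
python3 m.py
```

```text
t 13.42 tcp [0.5119 0.3649 0.1385] az 129.5 cup~ [0.5786 0.2838] Ftool [-0.24 -0.37  3.79] Mtool [ 0.07   0.355 -0.007] gap 0.0236
```

Emit:
carry_out(
  deltas=[0, 0, 0.37, 0, 2, 0, 0, 0.37, 0, 2],
)

```text
time_s: 13.58
ee_pos: [0.5147, 0.3672, 0.1386]
tcp_rot: [0.0, 0.442, 0.897, 0.0]
ft_force: [0.0, -0.1, -4.7]
finger_gap: 0.0236
```

```bash
python3 m.py
```

```text
t 13.58 tcp [0.5147 0.3672 0.1386] az 127.5 cup~ [0.5786 0.2839] Ftool [-0.05 -0.02  4.74] Mtool [0.089 0.297 0.038] gap 0.0236
```

Emit:
carry_out(
  deltas=[0, 0, 0.37, 0, 2, 0, 0, 0.37, 0, 2],
)

```text
time_s: 13.75
ee_pos: [0.5176, 0.3694, 0.1385]
tcp_rot: [-0.0, 0.458, 0.889, 0.0]
ft_force: [-0.0, 0.7, -4.6]
finger_gap: 0.024
```

```bash
python3 m.py
```

```text
t 13.75 tcp [0.5176 0.3694 0.1385] az 125.5 cup~ [0.5786 0.284 ] Ftool [0.57 0.35 4.6 ] Mtool [0.136 0.321 0.005] gap 0.024
```

Emit:
carry_out(
  deltas=[0, 0, 0.37, 0, 2, 0, 0, 0.37, 0, 2],
)

```text
time_s: 13.92
ee_pos: [0.5206, 0.3716, 0.1385]
tcp_rot: [-0.0, 0.473, 0.881, 0.0]
ft_force: [0.4, -0.0, -4.2]
finger_gap: 0.0234
```

```bash
python3 m.py
```

```text
t 13.92 tcp [0.5206 0.3716 0.1385] az 123.6 cup~ [0.5786 0.2841] Ftool [-0.22  0.33  4.23] Mtool [0.055 0.405 0.108] gap 0.0234
```

Emit:
carry_out(
  deltas=[0, 0, 0.37, 0, 2, 0, 0, 0.37, 0, 2],
)

```text
time_s: 14.08
ee_pos: [0.5234, 0.3735, 0.1385]
tcp_rot: [-0.0, 0.488, 0.873, -0.0]
ft_force: [-1.1, -0.7, -3.3]
finger_gap: 0.0239
```

```bash
python3 m.py
```

```text
t 14.08 tcp [0.5234 0.3735 0.1385] az 121.6 cup~ [0.5784 0.284 ] Ftool [-0.01 -1.26  3.33] Mtool [0.39  0.316 0.089] gap 0.0239
```

Emit:
carry_out(
  deltas=[0, -0.03, -0.73, -0.05, -4, 0, -0.08, -1.28, -0.1, -7, 0, -0.16, -1.82, -0.1, -10, 0, -0.16, -1.82, -0.1, -10],
)

```text
time_s: 14.42
ee_pos: [0.5083, 0.3623, 0.1397]
tcp_rot: [-0.0, 0.408, 0.913, -0.0]
ft_force: [-0.7, 0.7, -4.0]
finger_gap: 0.0241
```

```bash
python3 m.py
```

```text
t 14.42 tcp [0.5083 0.3623 0.1397] az 131.8 cup~ [0.5783 0.284 ] Ftool [ 0.98 -0.05  4.02] Mtool [0.002 0.504 0.008] gap 0.0241
```

Emit:
carry_out(
  deltas=[0, 0, -0.37, 0, -2, 0, -0.03, -0.73, 0, -4, 0, -0.06, -1.1, 0, -6, 0, -0.06, -1.1, 0, -6],
)

```text
time_s: 14.75
ee_pos: [0.5003, 0.3545, 0.1395]
tcp_rot: [-0.001, 0.362, 0.932, -0.001]
ft_force: [-4.6, -1.3, -2.3]
finger_gap: 0.0237
```

```bash
python3 m.py
```

```text
t 14.75 tcp [0.5003 0.3545 0.1395] az 137.6 cup~ [0.5778 0.2836] Ftool [ 2.53 -4.11  2.31] Mtool [0.73  0.439 0.574] gap 0.0237
```

Emit:
carry_out(
  deltas=[0, 0, 0.37, 0, 2, 0, -0.03, 0.73, 0, 4, 0, -0.03, 0.73, -0.1, 4, 0, -0.03, 0.73, -0.2, 4],
)

```text
time_s: 15.08
ee_pos: [0.5064, 0.3603, 0.1416]
tcp_rot: [0.0, 0.394, 0.919, 0.0]
ft_force: [-0.4, 1.3, -4.8]
finger_gap: 0.0237
```

```bash
python3 m.py
```

```text
t 15.08 tcp [0.5064 0.3603 0.1416] az 133.6 cup~ [0.5787 0.2842] Ftool [1.21 0.55 4.77] Mtool [0.007 0.491 0.   ] gap 0.0237
```

Emit:
carry_out(
  deltas=[0, 0, -0.37, 0, -2, 0, -0.03, -0.73, 0, -4, 0, -0.03, -0.73, 0, -4],
)

```text
time_s: 15.33
ee_pos: [0.5004, 0.3544, 0.1416]
tcp_rot: [-0.001, 0.362, 0.932, -0.001]
ft_force: [-4.5, -1.2, -3.1]
finger_gap: 0.0238
```

```bash
python3 m.py
```

```text
t 15.33 tcp [0.5004 0.3544 0.1416] az 137.6 cup~ [0.578  0.2836] Ftool [ 2.54 -3.89  3.08] Mtool [0.642 0.458 0.624] gap 0.0238
```

Run:
```python
from h import *
from plant import monitor,cams
cv2.imwrite('pics/w8.png',cams.read_camera('wrist'))
a=cv2.imread('pics/w8.png').astype(int).max(2); print(a[190:235:2,317])
```

```text
[128 128 129 126  94  84  84  83  84  82  85  86  86  87  99 103 100  90
  55  45  44  46  44]
```

View pics/w8.png

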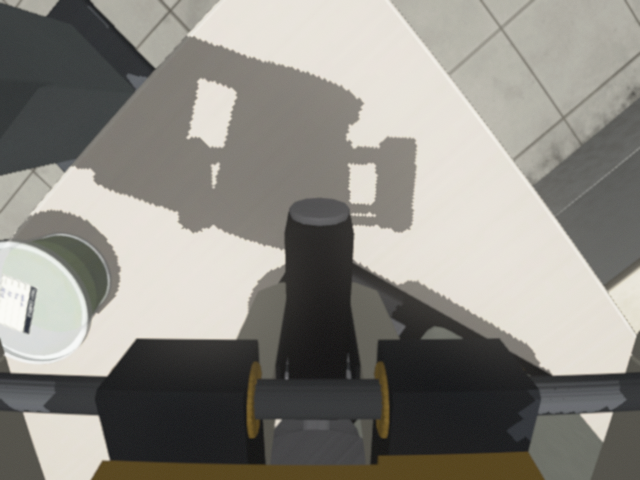

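Run:
```python
from h import *
from plant import cams
p=dict(cams.camera_params('wrist'))
# tool-frame camera
M=np.array([[0,-.954,-.3],[1,0,0],[0,-.3,.954]]); eye=np.array([.0839,0,-.1662])
def pr(X):
    c=M.T@(np.array(X)-eye); x,y=c[:2]/c[2]; s=1+p['k1']*(x*x+y*y); return p['cy']+p['fy']*y*s
for t in (0,.02,.04,.06,.08,.1,.12):
    o=[]
    for dx,dh in((.047,.013),(.047,-.013)):
        X=dx*np.cos(t)-dh*np.sin(t); H=.0204+dx*np.sin(t)+dh*np.cos(t)
        o.append(round(pr((X,0,-H)),1))
    print(t,o)
```

```text
0 [np.float64(221.0), np.float64(203.9)]
0.02 [np.float64(222.5), np.float64(203.8)]
0.04 [np.float64(224.1), np.float64(203.8)]
0.06 [np.float64(225.7), np.float64(203.8)]
0.08 [np.float64(227.4), np.float64(203.9)]
0.1 [np.float64(229.1), np.float64(204.0)]
0.12 [np.float64(230.9), np.float64(204.2)]
```

Emit:
carry_out(
  deltas=[0, -0.03, 0.73, 0, 4, 0, -0.13, 1.64, 0, 9, 0, -0.13, 1.64, 0, 9, 0, -0.13, 1.64, 0.5, 9, 0, -0.13, 1.64, 1, 9],
)

```text
time_s: 15.8
ee_pos: [0.5134, 0.3661, 0.1316]
tcp_rot: [0.0, 0.433, 0.901, 0.0]
ft_force: [0.4, 0.3, -3.1]
finger_gap: 0.0235
```

```bash
python3 m.py
```

```text
t 15.8 tcp [0.5134 0.3661 0.1316] az 128.7 cup~ [0.579  0.2842] Ftool [-0.02  0.49  3.13] Mtool [0.03  0.207 0.036] gap 0.0235
```

Emit:
carry_out(
  deltas=[0, 0, 0, 1, 0, 0, 0, 0, 2, 0, 0, 0, 0, 3, 0, 0, 0, 0, 3.6, 0, 0, 0, 0, 3.6, 0],
)

```text
time_s: 16.22
ee_pos: [0.5124, 0.3656, 0.0936]
tcp_rot: [-0.001, 0.434, 0.901, -0.001]
ft_force: [0.6, -0.8, -2.4]
finger_gap: 0.024
```

```bash
python3 m.py
```

```text
t 16.22 tcp [0.5124 0.3656 0.0936] az 128.5 cup~ [0.5778 0.2835] Ftool [-1.01  0.03  2.39] Mtool [ 0.082  0.163 -0.007] gap 0.024
```

Emit:
carry_out(
  deltas=[0, 4, 0, 0, 0, 0, 8, 0, 0, 0, 0, 12, -2, -0.5, 0, 0, 12, -6, -0.5, 0, 0, 12, -10, -0.5, 0],
)

```text
time_s: 16.63
ee_pos: [0.3583, 0.3987, 0.1008]
tcp_rot: [0.0, 0.433, 0.901, 0.001]
ft_force: [0.5, -0.0, -3.2]
finger_gap: 0.0237
```

Run:
```python
from h import *
from plant import monitor
print(delta(monitor.read_state(),[.465,-.0573,.1],194.8)); import m
```

```text
(array([-4.226e+01, -2.017e+01,  4.000e-02]), np.float64(-66.11), np.float64(128.69))
t 16.63 tcp [0.3583 0.3987 0.1008] az 128.7 cup~ [0.4239 0.3167] Ftool [-0.32  0.39  3.21] Mtool [ 0.006  0.217 -0.015] gap 0.0237
```

Emit:
carry_out(
  deltas=[0, -3.5, -1.7, 0, -5.5, 0, -7, -3.4, 0, -11, 0, -10.6, -5, 0, -16.5, 0, -14.1, -6.7, 0, -22, 0, -17.6, -8.4, 0, -27.5],
)

```text
time_s: 17.05
ee_pos: [0.4044, 0.2062, 0.1011]
tcp_rot: [0.001, 0.205, 0.979, 0.0]
ft_force: [1.7, -0.5, -1.5]
finger_gap: 0.0242
```

Run:
```python
from h import *
from plant import monitor
print(delta(monitor.read_state(),[.465,-.0573,.1],194.8)); import m
```

```text
(array([-16.12, -21.71,   0.11]), np.float64(-38.46), np.float64(156.34))
t 17.05 tcp [0.4044 0.2062 0.1011] az 156.3 cup~ [0.5006 0.1641] Ftool [-1.76  0.18  1.53] Mtool [-0.013  0.172  0.026] gap 0.0242
```

Emit:
carry_out(
  deltas=[0, -2.4, -3.2, 0, -6, 0, -4.8, -6.4, 0, -12, 0, -7.2, -9.6, 0, -18, 0, -9.6, -12.8, 0, -24, 0, -12, -16, 0, -30],
)

```text
time_s: 17.47
ee_pos: [0.4456, 0.0278, 0.1011]
tcp_rot: [0.0, -0.046, 0.999, -0.0]
ft_force: [0.9, 0.5, -2.7]
finger_gap: 0.0237
```

Run:
```python
from h import *
from plant import monitor
print(delta(monitor.read_state(),[.465,-.0573,.05],194.8)); import m
```

```text
(array([-1.14, -8.65,  5.12]), np.float64(-9.47), np.float64(-174.67))
t 17.47 tcp [0.4456 0.0278 0.1011] az 185.3 cup~ [0.5501 0.0375] Ftool [-0.96  0.4   2.67] Mtool [-0.028  0.131 -0.006] gap 0.0237
```

Emit:
carry_out(
  deltas=[0, -0.5, -3.5, 1, -5, 0, -1.1, -7, 3, -9.5, 0, -1.1, -8.6, 5, -9.5, 0, -1.1, -8.6, 6.5, -9.5, 0, -1.1, -8.6, 6.5, -9.5],
)

```text
time_s: 17.88
ee_pos: [0.4625, -0.0558, 0.0336]
tcp_rot: [-0.002, -0.126, 0.992, 0.001]
ft_force: [-1.2, 0.8, -2.2]
finger_gap: 0.024
```

Emit:
carry_out(
  deltas=[0, 0, 0, 0.4, 0, 0, 0, 0, 0.8, 0, 0, 0, 0, 1.2, 0, 0, 0, 0, 1.2, 0],
)

```text
time_s: 18.22
ee_pos: [0.4642, -0.0547, 0.024]
tcp_rot: [0.001, -0.127, 0.992, -0.0]
ft_force: [-0.9, 0.5, 1.9]
finger_gap: 0.0242
```

```bash
python3 m.py
```

```text
t 18.22 tcp [ 0.4642 -0.0547  0.024 ] az 194.6 cup~ [ 0.5659 -0.0283] Ftool [ 0.74  0.67 -1.85] Mtool [ 0.009 -0.076 -0.034] gap 0.0242
```

Emit:
carry_out(
  deltas=[0, 0, 0, 0.3, 0, 0, 0, 0, 0.6, 0, 0, 0, 0, 0.9, 0, 0, 0, 0, 1.2, 0, 0, 0, 0, 1.4, 0],
)

```text
time_s: 18.63
ee_pos: [0.4635, -0.055, 0.0093]
tcp_rot: [-0.0, -0.126, 0.992, 0.0]
ft_force: [-4.5, -1.2, 6.4]
finger_gap: 0.024
```

```bash
python3 m.py
```

```text
t 18.63 tcp [ 0.4635 -0.055   0.0093] az 194.5 cup~ [ 0.5651 -0.0287] Ftool [ 4.64 -0.07 -6.42] Mtool [-0.029  0.493  0.002] gap 0.024
```

Emit:
carry_out(
  deltas=[0.5, 0, 0, 0, 0, 0.5, 0, 0, 0, 0, 0.5, 0, 0, 0, 0, 0.5, -0.8, 0, 0, 0, 0.5, -1.5, 0, 0, 0],
)

```text
time_s: 19.05
ee_pos: [0.4791, -0.0512, 0.0098]
tcp_rot: [0.0, -0.126, 0.992, -0.0]
ft_force: [0.3, 0.3, 0.3]
finger_gap: 0.0456
```

```bash
python3 m.py
python3 - <<'E'
from h import *
from plant import monitor,cams
p=cams.camera_params('wrist');a=cams.read_camera('wrist');cv2.imwrite('pics/w9.png',a)
for n in('top','side'):
    q=cams.camera_params(n); b=cams.read_camera(n).astype(int); c0=proj(q,[.566,-.03,.053]).astype(int); x,y=c0
    m=(b[...,2]-b[...,0]>35)[y-15:y+15,x-15:x+15]; ys,xs=np.nonzero(m); print(n,onz(q,(xs.mean()+x-15,ys.mean()+y-15),.055),len(xs))
E
python3 m.py
```

```text
t 19.05 tcp [ 0.4791 -0.0512  0.0098] az 194.5 cup~ [ 0.5808 -0.0249] Ftool [-0.4   0.24 -0.27] Mtool [-0.015  0.001 -0.023] gap 0.0456
top [ 0.58164778 -0.03258853  0.055     ] 3
side [ 0.56548533 -0.02792675  0.055     ] 147
t 19.2 tcp [ 0.479  -0.0511  0.0097] az 194.5 cup~ [ 0.5807 -0.0248] Ftool [-0.46 -0.4   0.1 ] Mtool [-0.079  0.024 -0.037] gap 0.0463
```

View pics/w9.png

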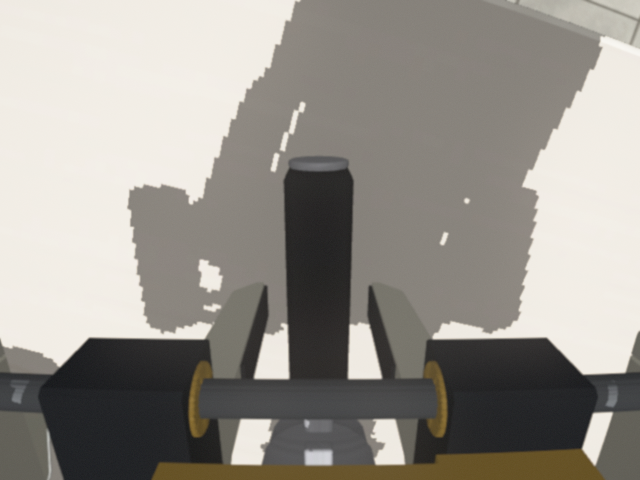

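Emit:
carry_out(
  deltas=[0, 0, 0, 0, 0, 0, 0, 0, 0, 0, 0, 0, 0, 0, 0, 0, 0, 0, 0, 0, 0, 0, 0, 0, 0],
)

```text
time_s: 19.62
ee_pos: [0.4781, -0.0513, 0.0096]
tcp_rot: [-0.0, -0.126, 0.992, 0.0]
ft_force: [-0.2, 0.6, -0.5]
finger_gap: 0.0239
```

Emit:
carry_out(
  deltas=[0, 0, 0, 0, 0, 0, 0, 0, -0.5, 0, 0, 0, 0, -2, 0, 0, 0, 0, -4, 0, 0, 0, 0, -6, 0],
)

```text
time_s: 20.03
ee_pos: [0.4776, -0.0512, 0.0702]
tcp_rot: [-0.001, -0.126, 0.992, 0.0]
ft_force: [0.1, -0.2, -1.6]
finger_gap: 0.0235
```

Emit:
carry_out(
  deltas=[0, 0, 0, -1, 0, 0, 0, 0, -2, 0, 0, 0, 0, -2.5, 0, 0, 0, 0, -2.5, 0],
)

```text
time_s: 20.37
ee_pos: [0.4785, -0.0513, 0.0952]
tcp_rot: [0.0, -0.126, 0.992, -0.0]
ft_force: [0.6, -0.6, -2.1]
finger_gap: 0.024
```

Run:
```python
from h import *
from plant import monitor,cams
a=cams.read_camera('wrist');cv2.imwrite('pics/w10.png',a); print(a.max(2)[150:200:2,317]); print(cv2.imread('pics/w9.png').max(2)[150:200:2,317])
import m
print(delta(monitor.read_state(),[.37,.31,.097],141.7))
```

```text
[121 122 121 121 103  82  81  82  97 111 107 100  70  38  39  41  40  39
  42  41  40  38  38  42  38]
[135 136 131 104  90  91  99 123 123 115 100  48  42  43  44  45  45  43
  43  42  42  42  40  38  40]
t 20.42 tcp [ 0.4781 -0.0513  0.0945] az 194.5 cup~ [ 0.5798 -0.025 ] Ftool [-1.02 -0.34  2.79] Mtool [-0.043  0.167  0.036] gap 0.0235
(array([ 1.41, 37.69, -0.25]), np.float64(52.82), np.float64(-165.48))
```

Emit:
carry_out(
  deltas=[0, 0, 4, -0.3, 0, 0, 0, 8, -0.3, 0, 0, 0, 12, -0.3, 0, 0, 0, 16, -0.3, 0, 0, 0, 20, -0.3, 0],
)

```text
time_s: 20.83
ee_pos: [0.4268, 0.1438, 0.0968]
tcp_rot: [-0.001, -0.126, 0.992, -0.0]
ft_force: [1.0, 0.5, -2.2]
finger_gap: 0.0242
```

Emit:
carry_out(
  deltas=[0, 0, 4, 0, 6, 0, 0, 8, 0, 12, 0, 0, 12, 0, 18, 0, 0, 16, 0, 24, 0, 0, 19, 0, 30],
)

```text
time_s: 21.25
ee_pos: [0.3795, 0.3268, 0.0966]
tcp_rot: [-0.001, 0.136, 0.991, -0.0]
ft_force: [1.7, 0.0, -2.6]
finger_gap: 0.0239
```

Run:
```python
from h import *
from plant import monitor,cams
import m
print(delta(monitor.read_state(),[.4493,.4478,.097],128.3))
```

```text
t 21.25 tcp [0.3795 0.3268 0.0966] az 164.4 cup~ [0.4806 0.2985] Ftool [-1.67  0.5   2.57] Mtool [0.007 0.094 0.064] gap 0.0239
(array([-3.47, 13.54, -0.06]), np.float64(36.12), np.float64(164.42))
```

Emit:
carry_out(
  deltas=[0, 0, 2, 0, 7, 0, 0, 5, 0, 14, 0, -1, 8.5, 0, 21, 0, -2.5, 12, 0, 28, 0, -3.5, 13.5, 0, 35],
)

```text
time_s: 21.67
ee_pos: [0.4512, 0.4492, 0.0964]
tcp_rot: [-0.0, 0.427, 0.904, 0.0]
ft_force: [1.0, -0.0, -2.0]
finger_gap: 0.0236
```

Emit:
carry_out(
  deltas=[0, 0, 0, 0, 1, 0, 0, 0, 0, 1],
)

```text
time_s: 21.83
ee_pos: [0.4497, 0.4459, 0.0958]
tcp_rot: [-0.001, 0.433, 0.902, -0.001]
ft_force: [-0.7, -0.9, -2.5]
finger_gap: 0.0239
```

Run:
```python
from h import *
from plant import monitor,cams
import m
print(delta(monitor.read_state(),[.5243,.3528,.097],128.3))
```

```text
t 21.83 tcp [0.4497 0.4459 0.0958] az 128.7 cup~ [0.5154 0.364 ] Ftool [-0.26 -1.05  2.53] Mtool [ 0.05   0.158 -0.   ] gap 0.0239
(array([-1.193e+01, -1.000e-02, -1.200e-01]), np.float64(0.43), np.float64(128.73))
```

Emit:
carry_out(
  deltas=[0, -4, 0, -0.1, 0.4, 0, -8, 0, -0.1, 0.4, 0, -11, 0, -0.1, 0.4, 0, -11.9, 0, -0.1, 0.4, 0, -11.9, 0, -0.1, 0.4],
)

```text
time_s: 22.25
ee_pos: [0.5249, 0.3509, 0.098]
tcp_rot: [-0.0, 0.436, 0.9, -0.001]
ft_force: [-0.2, 0.2, -2.4]
finger_gap: 0.0241
```

Run:
```python
from h import *
from plant import monitor,cams
cv2.imwrite('pics/s11.png',cv2.resize(cams.read_camera('side')[200:320,430:580],None,fx=5,fy=5,interpolation=cv2.INTER_CUBIC))
import m
print(delta(monitor.read_state(),[.5243,.3528,.097],128.3))
```

```text
t 22.3 tcp [0.524  0.3523 0.0982] az 128.3 cup~ [0.5891 0.2699] Ftool [ 0.6  -0.57  2.71] Mtool [ 0.012  0.234 -0.025] gap 0.0236
(array([0.02, 0.05, 0.12]), np.float64(-0.02), np.float64(128.28))
```

View pics/s11.png

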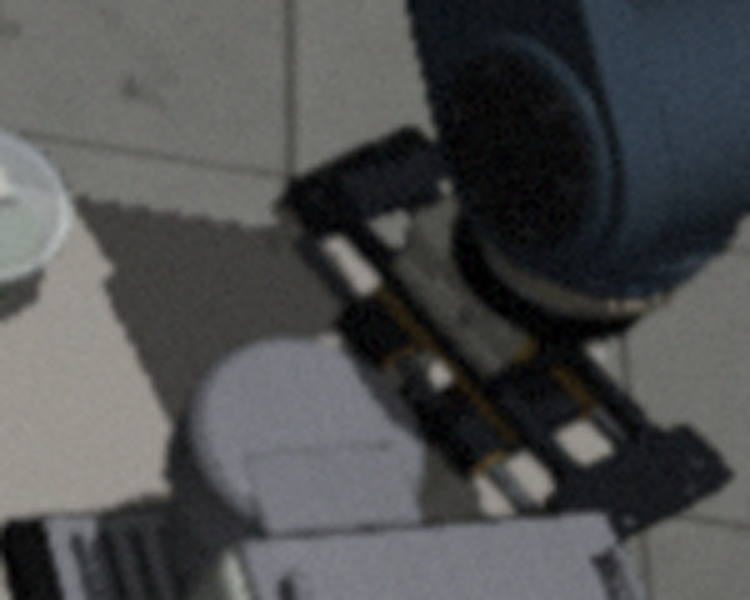

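Emit:
carry_out(
  deltas=[0, 0, 0, -0.5, 0, 0, 0, 0, -1, 0, 0, 0, 0, -1.5, 0, 0, 0, 0, -1.7, 0, 0, 0, 0, -1.7, 0],
)

```text
time_s: 22.72
ee_pos: [0.5245, 0.354, 0.1166]
tcp_rot: [0.0, 0.435, 0.9, 0.001]
ft_force: [-0.6, -0.3, -2.8]
finger_gap: 0.0239
```

```bash
sed -i 's/\.105\*u/.089*u/' m.py; python3 m.py
```

```text
t 22.72 tcp [0.5245 0.354  0.1166] az 128.4 cup~ [0.5797 0.2843] Ftool [ 0.15 -0.61  2.81] Mtool [ 0.052  0.149 -0.01 ] gap 0.0239
```

Emit:
carry_out(
  deltas=[0, 0, 0, -0.2, 0, 0, 0, 0, -0.4, 0, 0, 0, 0, -0.4, 0],
)

```text
time_s: 22.97
ee_pos: [0.5246, 0.3534, 0.12]
tcp_rot: [0.0, 0.436, 0.9, 0.0]
ft_force: [-0.7, 0.2, -1.8]
finger_gap: 0.0239
```

```bash
python3 m.py
```

```text
t 22.97 tcp [0.5246 0.3534 0.12  ] az 128.3 cup~ [0.5798 0.2836] Ftool [ 0.58 -0.44  1.82] Mtool [ 0.024  0.121 -0.007] gap 0.0239
```

Emit:
carry_out(
  deltas=[0, 0, 0, -0.2, 0, 0, 0, 0, -0.3, 0, 0, 0, 0, -0.3, 0],
)

```text
time_s: 23.22
ee_pos: [0.5246, 0.3533, 0.1228]
tcp_rot: [0.0, 0.436, 0.9, 0.0]
ft_force: [-0.3, 0.2, -1.9]
finger_gap: 0.0236
```

```bash
python3 m.py
```

```text
t 23.22 tcp [0.5246 0.3533 0.1228] az 128.3 cup~ [0.5798 0.2835] Ftool [ 0.33 -0.14  1.91] Mtool [0.071 0.168 0.028] gap 0.0236
```

Emit:
carry_out(
  deltas=[0, 0, 0, -0.2, 0, 0, 0, 0, -0.3, 0, 0, 0, 0, -0.3, 0],
)

```text
time_s: 23.47
ee_pos: [0.5246, 0.3534, 0.1259]
tcp_rot: [0.0, 0.436, 0.9, 0.0]
ft_force: [0.1, -0.2, -3.1]
finger_gap: 0.0239
```

```bash
python3 m.py
```

```text
t 23.47 tcp [0.5246 0.3534 0.1259] az 128.3 cup~ [0.5798 0.2835] Ftool [-0.22 -0.01  3.11] Mtool [ 0.087  0.241 -0.052] gap 0.0239
```

Emit:
carry_out(
  deltas=[0, 0, 0, -0.2, 0, 0, 0, 0, -0.3, 0, 0, 0, 0, -0.3, 0],
)

```text
time_s: 23.72
ee_pos: [0.5247, 0.3534, 0.129]
tcp_rot: [0.0, 0.436, 0.9, 0.0]
ft_force: [-0.5, 0.3, -3.0]
finger_gap: 0.0233
```

```bash
python3 m.py
```

```text
t 23.72 tcp [0.5247 0.3534 0.129 ] az 128.3 cup~ [0.5798 0.2835] Ftool [ 0.59 -0.19  3.04] Mtool [0.079 0.18  0.006] gap 0.0233
```

Emit:
carry_out(
  deltas=[0, 0, 0, -0.1, 0, 0, 0, 0, -0.2, 0, 0, 0, 0, -0.2, 0],
)

```text
time_s: 23.97
ee_pos: [0.5246, 0.3533, 0.1308]
tcp_rot: [0.0, 0.436, 0.9, 0.0]
ft_force: [-0.2, 0.8, -2.9]
finger_gap: 0.0236
```

```bash
python3 m.py
```

```text
t 23.97 tcp [0.5246 0.3533 0.1308] az 128.3 cup~ [0.5798 0.2835] Ftool [0.72 0.37 2.94] Mtool [0.072 0.156 0.018] gap 0.0236
```

Emit:
carry_out(
  deltas=[0, 0, 0, -0.1, 0, 0, 0, 0, -0.1, 0, 0, 0, 0, -0.1, 0],
)

```text
time_s: 24.22
ee_pos: [0.5245, 0.3533, 0.1315]
tcp_rot: [-0.0, 0.436, 0.9, -0.0]
ft_force: [0.2, 0.3, -4.0]
finger_gap: 0.0237
```

```bash
python3 m.py
```

```text
t 24.22 tcp [0.5245 0.3533 0.1315] az 128.3 cup~ [0.5797 0.2834] Ftool [0.16 0.35 3.97] Mtool [0.033 0.317 0.014] gap 0.0237
```

Emit:
carry_out(
  deltas=[0, 0, 0, -0.1, 0, 0, 0, 0, -0.1, 0, 0, 0, 0, -0.1, 0],
)

```text
time_s: 24.47
ee_pos: [0.5245, 0.3533, 0.1325]
tcp_rot: [-0.0, 0.436, 0.9, -0.0]
ft_force: [-0.5, 1.1, -4.3]
finger_gap: 0.0238
```

```bash
python3 m.py
```

```text
t 24.47 tcp [0.5245 0.3533 0.1325] az 128.3 cup~ [0.5796 0.2834] Ftool [1.17 0.34 4.3 ] Mtool [-0.009  0.33  -0.012] gap 0.0238
```

Emit:
carry_out(
  deltas=[0, 0, -0.31, 0, -2, 0, -0.02, -0.62, 0, -4, 0, -0.05, -0.93, 0, -6, 0, -0.09, -1.24, 0, -8, 0, -0.09, -1.24, 0, -8],
)

```text
time_s: 24.88
ee_pos: [0.5151, 0.3447, 0.1325]
tcp_rot: [-0.0, 0.371, 0.928, -0.0]
ft_force: [-0.4, 1.0, -4.2]
finger_gap: 0.0238
```

```bash
python3 m.py
```

```text
t 24.88 tcp [0.5151 0.3447 0.1325] az 136.4 cup~ [0.5795 0.2833] Ftool [1.   0.41 4.24] Mtool [0.041 0.355 0.025] gap 0.0238
```

No block this time. Turn on.

Emit:
carry_out(
  deltas=[0, 0, -0.31, 0, -2, 0, -0.02, -0.62, 0, -4, 0, -0.05, -0.93, 0, -6, 0, -0.05, -0.93, 0, -6],
)

```text
time_s: 25.22
ee_pos: [0.5091, 0.3377, 0.1326]
tcp_rot: [-0.0, 0.323, 0.946, -0.0]
ft_force: [-0.8, 1.3, -4.5]
finger_gap: 0.0235
```

```bash
python3 m.py
```

```text
t 25.22 tcp [0.5091 0.3377 0.1326] az 142.3 cup~ [0.5795 0.2833] Ftool [1.42 0.5  4.5 ] Mtool [ 0.062  0.427 -0.046] gap 0.0235
```

Emit:
carry_out(
  deltas=[0, 0, 0, 0.1, 0, 0, 0, 0, 0.2, 0, 0, 0, 0, 0.2, 0],
)

```text
time_s: 25.47
ee_pos: [0.5095, 0.338, 0.1307]
tcp_rot: [0.0, 0.324, 0.946, 0.0]
ft_force: [-3.0, 0.4, -0.9]
finger_gap: 0.0238
```

```bash
python3 m.py
```

```text
t 25.47 tcp [0.5095 0.338  0.1307] az 142.2 cup~ [0.5798 0.2835] Ftool [ 2.65 -1.51  0.94] Mtool [0.289 0.302 0.134] gap 0.0238
```

Emit:
carry_out(
  deltas=[0, 0, 0, 0.1, 0, 0, 0, 0, 0.1, 0, 0, 0, 0, 0.1, 0],
)

```text
time_s: 25.72
ee_pos: [0.5096, 0.338, 0.1302]
tcp_rot: [0.0, 0.323, 0.946, 0.0]
ft_force: [-4.0, 0.4, 4.7]
finger_gap: 0.0239
```

```bash
python3 m.py
```

```text
t 25.72 tcp [0.5096 0.338  0.1302] az 142.3 cup~ [0.58   0.2836] Ftool [ 3.36 -2.11 -4.75] Mtool [0.421 0.2   0.199] gap 0.0239
```

Emit:
carry_out(
  deltas=[0, 0, 0, -0.05, 0, 0.5, 0, 0, -0.05, 0, 0.5, 0, 0, -0.05, 0, 0.5, 0, 0, -0.05, 0, 0.5, 0, 0, -0.05, 0],
)

```text
time_s: 26.13
ee_pos: [0.5095, 0.3378, 0.13]
tcp_rot: [0.0, 0.323, 0.946, 0.0]
ft_force: [-1.3, 0.1, 0.5]
finger_gap: 0.0447
```

```bash
python3 m.py;python3 - <<'E'
from h import *
from plant import monitor,cams
cv2.imwrite('pics/w12.png',cams.read_camera('wrist'))
cv2.imwrite('pics/s12.png',cv2.resize(cams.read_camera('side')[200:320,430:580],None,fx=5,fy=5,interpolation=cv2.INTER_CUBIC))
E
```

```text
t 26.13 tcp [0.5095 0.3378 0.13  ] az 142.3 cup~ [0.5799 0.2834] Ftool [ 1.07 -0.7  -0.46] Mtool [0.056 0.005 0.026] gap 0.0447
```

View pics/w12.png

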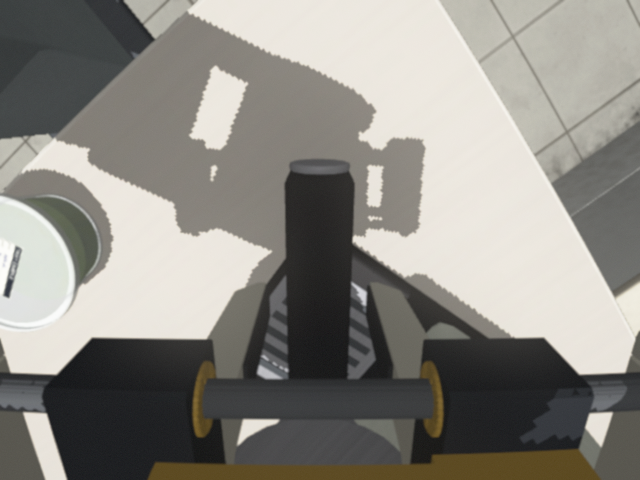

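View pics/s12.png

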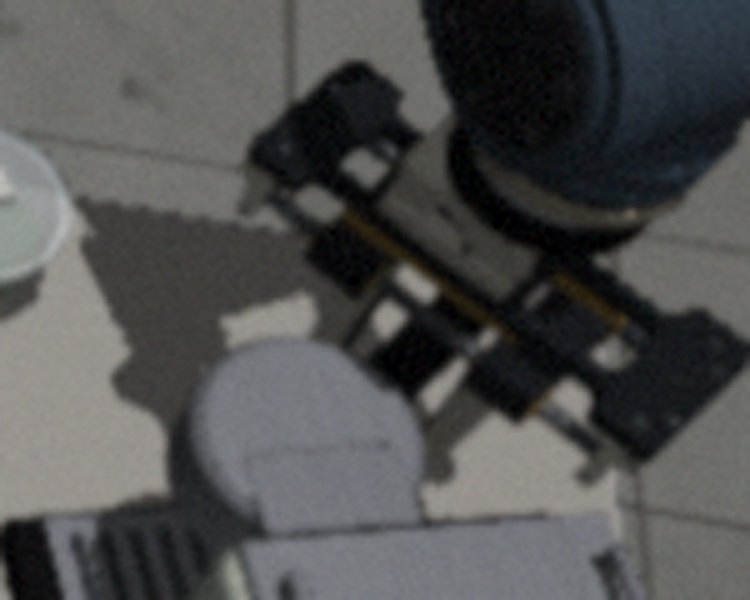

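Emit:
carry_out(
  deltas=[0.5, 0, 0, 0, 0, 0.5, 0, 0, 0, 0, 0.5, 0, 0, 0, 0, 0.5, 0, 0, 0, 0, 0.5, 0, 0, 0, 0],
)

```text
time_s: 26.65
ee_pos: [0.5093, 0.3378, 0.1301]
tcp_rot: [0.0, 0.323, 0.946, -0.0]
ft_force: [0.2, 0.6, -0.2]
finger_gap: 0.0468
```

Emit:
carry_out(
  deltas=[0.5, 0.8, 0, 0, 0, 0.5, 1.6, 0, 0, 0, 0.4, 1.6, 0, 0, 0, 0.4, 1.6, 0, 0, 0],
)

```text
time_s: 26.98
ee_pos: [0.4961, 0.3481, 0.1302]
tcp_rot: [-0.0, 0.322, 0.947, -0.0]
ft_force: [1.5, -0.4, 0.9]
finger_gap: 0.0388
```

```bash
sed -i 's/\.089\*u/.105*u/' m.py; python3 m.py
```

```text
t 26.98 tcp [0.4961 0.3481 0.1302] az 142.4 cup~ [0.5793 0.284 ] Ftool [-1.43  0.58 -0.86] Mtool [ 0.02  -0.059 -0.057] gap 0.0388
```

Emit:
carry_out(
  deltas=[0.4, -0.01, -0.46, 0, -2.5, 0.4, -0.04, -0.92, 0, -5, 0.4, -0.09, -1.37, 0, -7.5, 0.4, -0.16, -1.82, 0, -10, 0.4, -0.25, -2.27, 0, -12.5],
)

```text
time_s: 27.4
ee_pos: [0.4848, 0.3283, 0.1303]
tcp_rot: [0.0, 0.217, 0.976, 0.0]
ft_force: [-0.1, 2.4, -0.3]
finger_gap: 0.0372
```

```bash
python3 m.py
```

```text
t 27.4 tcp [0.4848 0.3283 0.1303] az 154.9 cup~ [0.5799 0.2838] Ftool [1.16 2.15 0.28] Mtool [-0.334  0.223 -0.037] gap 0.0372
```

Emit:
carry_out(
  deltas=[0.4, -0.01, -0.46, 0, -2.5, 0.4, -0.04, -0.92, 0, -5, 0.4, -0.09, -1.37, 0, -7.5, 0.4, -0.16, -1.82, 0, -10, 0.4, -0.25, -2.27, 0, -12.5],
)

```text
time_s: 27.82
ee_pos: [0.4777, 0.307, 0.1306]
tcp_rot: [0.001, 0.109, 0.994, 0.001]
ft_force: [0.3, 3.4, 1.9]
finger_gap: 0.0374
```

```bash
python3 m.py
```

```text
t 27.82 tcp [0.4777 0.307  0.1306] az 167.4 cup~ [0.5802 0.2841] Ftool [ 0.49  3.4  -1.9 ] Mtool [-0.63   0.057  0.02 ] gap 0.0374
```

Resistance of about 3 N, as expected on the ramp.

Emit:
carry_out(
  deltas=[0.4, -0.01, -0.46, 0, -2.5, 0.4, -0.04, -0.92, 0, -5, 0.4, -0.09, -1.37, 0, -7.5, 0.4, -0.16, -1.82, 0, -10, 0.4, -0.25, -2.27, 0, -12.5],
)

```text
time_s: 28.23
ee_pos: [0.475, 0.2838, 0.1304]
tcp_rot: [0.0, 0.001, 1.0, 0.0]
ft_force: [0.2, 0.7, -0.1]
finger_gap: 0.0372
```

```bash
python3 m.py
```

```text
t 28.23 tcp [0.475  0.2838 0.1304] az 179.9 cup~ [0.58   0.2837] Ftool [-0.19  0.69  0.06] Mtool [-0.133 -0.016  0.014] gap 0.0372
```

Emit:
carry_out(
  deltas=[0.4, -0.01, -0.46, 0, -2.5, 0.4, -0.04, -0.92, 0, -5, 0.4, -0.09, -1.37, 0, -7.5, 0.4, -0.09, -1.37, 0, -7.5],
)

```text
time_s: 28.57
ee_pos: [0.4758, 0.2696, 0.1302]
tcp_rot: [0.0, -0.065, 0.998, -0.0]
ft_force: [-0.9, -0.7, -0.2]
finger_gap: 0.0373
```

```bash
python3 m.py
```

```text
t 28.57 tcp [0.4758 0.2696 0.1302] az 187.4 cup~ [0.5799 0.2831] Ftool [ 1.02 -0.57  0.16] Mtool [ 0.019  0.007 -0.02 ] gap 0.0373
```

Run:
```python
from h import *
from plant import monitor,cams
cv2.imwrite('pics/w13.png',cams.read_camera('wrist'))
```

```text
(no output)
```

View pics/w13.png

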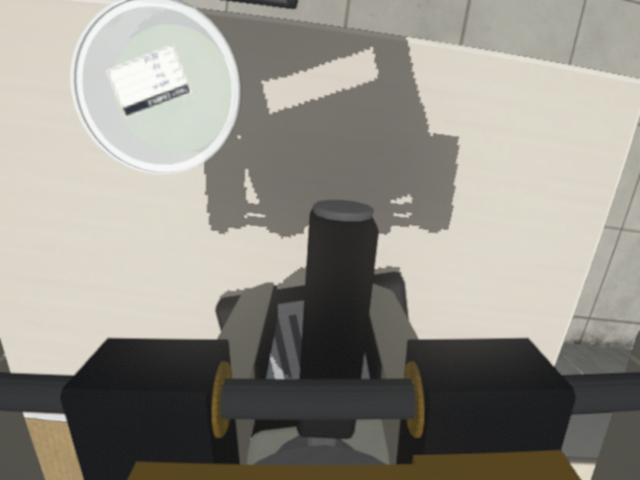

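Emit:
carry_out(
  deltas=[0.4, -0.01, -0.46, 0, -2.5, 0.4, -0.04, -0.92, 0, -5, 0.4, -0.04, -0.92, 0, -5],
)

```text
time_s: 28.87
ee_pos: [0.4773, 0.2609, 0.1301]
tcp_rot: [0.0, -0.107, 0.994, -0.0]
ft_force: [-0.1, 0.2, 0.7]
finger_gap: 0.0374
```

```bash
python3 m.py
```

```text
t 28.87 tcp [0.4773 0.2609 0.1301] az 192.3 cup~ [0.5799 0.2833] Ftool [ 0.06  0.21 -0.67] Mtool [ 0.018 -0.014 -0.008] gap 0.0374
```

Emit:
carry_out(
  deltas=[0.4, 0, -0.37, 0, -2, 0.4, 0, -0.37, 0, -2],
)

```text
time_s: 29.03
ee_pos: [0.4781, 0.2574, 0.1302]
tcp_rot: [0.0, -0.124, 0.992, -0.0]
ft_force: [-0.6, 0.9, 0.8]
finger_gap: 0.0369
```

```bash
python3 m.py
```

```text
t 29.03 tcp [0.4781 0.2574 0.1302] az 194.3 cup~ [0.5799 0.2833] Ftool [ 0.36  0.97 -0.83] Mtool [-0.055  0.058  0.005] gap 0.0369
```

Emit:
carry_out(
  deltas=[0.4, 0, -0.37, 0, -2, 0.4, 0, -0.37, 0, -2],
)

```text
time_s: 29.2
ee_pos: [0.4791, 0.2539, 0.1302]
tcp_rot: [0.0, -0.141, 0.99, -0.0]
ft_force: [0.0, 0.3, -0.1]
finger_gap: 0.0369
```

```bash
python3 m.py
python3 - <<'E'
from h import *
from plant import monitor,cams
cv2.imwrite('pics/w14.png',cams.read_camera('wrist'))
E
```

```text
t 29.2 tcp [0.4791 0.2539 0.1302] az 196.2 cup~ [0.5799 0.2833] Ftool [-0.1   0.23  0.07] Mtool [-0.027 -0.03  -0.01 ] gap 0.0369
```

View pics/w14.png

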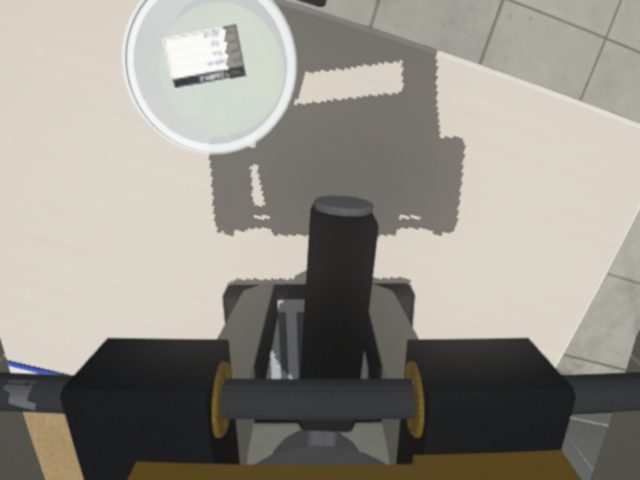

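Emit:
carry_out(
  deltas=[0.4, 0, -0.37, 0, -2, 0.4, 0, -0.37, 0, -2],
)

```text
time_s: 29.42
ee_pos: [0.4799, 0.2504, 0.1301]
tcp_rot: [-0.0, -0.159, 0.987, 0.0]
ft_force: [-0.0, 0.5, -0.4]
finger_gap: 0.0373
```

```bash
python3 m.py
```

```text
t 29.42 tcp [0.4799 0.2504 0.1301] az 198.3 cup~ [0.5796 0.2833] Ftool [-0.11  0.49  0.42] Mtool [-0.094  0.046  0.013] gap 0.0373
```

Emit:
carry_out(
  deltas=[0.4, 0, -0.37, 0, -2, 0.4, 0, -0.37, 0, -2],
)

```text
time_s: 29.58
ee_pos: [0.4812, 0.248, 0.1302]
tcp_rot: [0.0, -0.176, 0.984, 0.001]
ft_force: [-1.5, 8.8, -0.9]
finger_gap: 0.0376
```

```bash
python3 m.py
```

```text
t 29.58 tcp [0.4812 0.248  0.1302] az 200.2 cup~ [0.5797 0.2842] Ftool [-1.62  8.74  0.94] Mtool [-1.368 -0.307  0.109] gap 0.0376
```

Emit:
carry_out(
  deltas=[0.4, 0, 0.4, 0, 2, 0.5, 0, 0.9, 0, 4, 0.5, 0, 0.9, 0, 4, 0.5, 0, 0.9, 0, 4],
)

```text
time_s: 29.92
ee_pos: [0.478, 0.2555, 0.1301]
tcp_rot: [0.0, -0.142, 0.99, -0.0]
ft_force: [-0.7, 0.5, -0.6]
finger_gap: 0.0459
```

```bash
python3 m.py
python3 - <<'E'
from h import *
from plant import monitor,cams
cv2.imwrite('pics/w15.png',cams.read_camera('wrist'))
cv2.imwrite('pics/s15.png',cv2.resize(cams.read_camera('side')[200:320,430:580],None,fx=5,fy=5,interpolation=cv2.INTER_CUBIC))
for n in('w12','w14','w15'):
    a=cv2.imread(f'pics/{n}.png').max(2); 
    for c in (320,342): print(n,c,a[150:230:2,c])
E
```

```text
t 29.92 tcp [0.478  0.2555 0.1301] az 196.3 cup~ [0.5788 0.2849] Ftool [0.58 0.68 0.59] Mtool [-0.097 -0.062  0.001] gap 0.0459
w12 320 [135 131 133 133 118  86  82  86  99 115 110 103  73  42  41  46  44  42
  44  43  41  42  43  41  39  39  40  41  42  40  40  41  37  38  38  40
  38  39  39  39]
w12 342 [134 136 134 134 135 112  88  90  98  97  95  80  49  48  48  49  48  49
  47  47  49  47  47  47  43  46  45  45  45  45  45  46  43  46  45  44
  44  43  45  43]
w14 320 [116 116 117 117 118 116 116 117 116 116 118 117 116 115 117 114 116 116
 115 116 116 116 113 100  76  76  79  85  87  85  80  50  43  43  45  45
  43  42  44  44]
w14 342 [117 118 116 116 115 115 115 116 115 114 116 115 115 115 114 113 115 115
 114 114 114 116 111  85  76  75  77  77  78  94 103  99  94  57  40  41
  41  39  43  40]
w15 320 [115 117 116 116 116 116 114 116 114 115 116 115 114 114 114 114 113 113
 114 114 113 113 114 106  78  76  75  77  77  77  94 105 101  93  57  38
  39  38  39  39]
w15 342 [116 115 115 115 114 115 113 115 114 116 114 115 116 114 113 116 112 114
 115 114 113 113 114 112 113  90  76  77  77  86  88  87  78  46  38  42
  40  41  43  42]
```

View pics/w15.png

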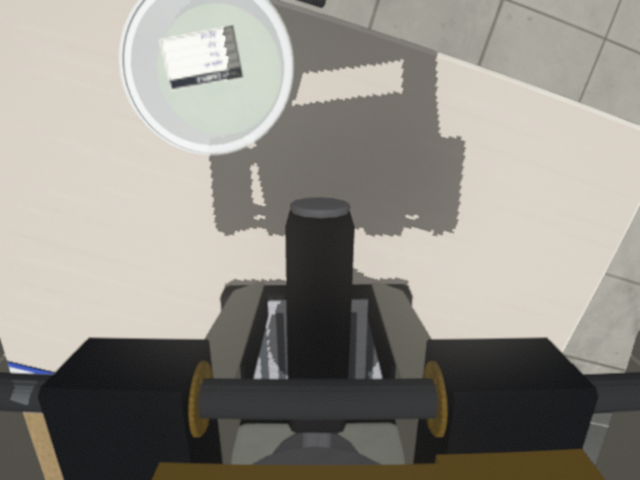

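View pics/s15.png

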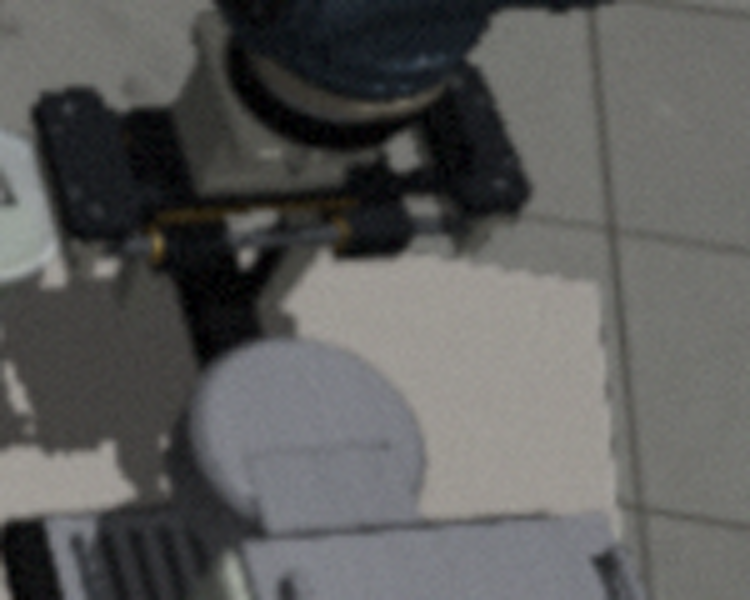

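Run:
```python
from h import *
from scipy.optimize import fsolve
M=np.array([[0,-.954,-.3],[1,0,0],[0,-.3,.954]]); eye=np.array([.0839,0,-.1662])
def pr(X):
    c=M.T@(np.array(X)-eye); x,y=c[:2]/c[2]; s=1-.0657*(x*x+y*y); return 234.46+399.5*y*s
for n,lo,up in(('w9',155.6,170.8),('w10',158.2,173.6),('w12',158.3,174),('w15',197,217.6)):
    s=fsolve(lambda v:[pr((v[0],0,-(v[1]-.013)))-lo,pr((v[0],0,-(v[1]+.013)))-up],[.05,.02]); print(n,s)
# widths
for n,rows in(('w9',(185,200)),('w12',(185,200)),('w15',(225,240)),('w4',(225,240))):
    a=cv2.imread(f'pics/{n}.png').max(2).astype(float)
    for r in rows:
        l=a[r,270:320];q=a[r,320:375];t=80
        i=np.nonzero(l<t)[0][0];j=np.nonzero(q<t)[0][-1]
        L=270+i-(t-l[i])/(l[i-1]-l[i]);Rr=320+j+(t-q[j])/(q[j+1]-q[j]); print(n,r,round(Rr-L,2))
```

```text
w9 [0.07274694 0.07755937]
w10 [0.07173794 0.07447091]
w12 [0.07187113 0.07583725]
w15 [0.05636239 0.05071212]
w9 185 68.89
w9 200 68.21
w12 185 69.26
w12 200 68.49
w15 225 68.64
w15 240 66.46
w4 225 65.94
w4 240 67.08
```

Emit:
carry_out(
  deltas=[0.6, 0, 0, 0, 0, 0.6, 0, 0, -1, 0, 0.6, 0, 0, -4, 0, 0.6, 0, 0, -8, 0, 0.6, 0, 0, -11, 0],
)

```text
time_s: 30.43
ee_pos: [0.4782, 0.2552, 0.2434]
tcp_rot: [0.001, -0.142, 0.99, 0.0]
ft_force: [0.8, -0.8, 1.1]
finger_gap: 0.0556
```

Emit:
carry_out(
  deltas=[0.6, 2, 0, -3, 0, 0.6, 5, 0, -5, 0, 0.6, 7, 0, -5, 0, 0.6, 7, 0, -5, 0],
)

```text
time_s: 30.77
ee_pos: [0.4087, 0.235, 0.2924]
tcp_rot: [0.001, -0.142, 0.99, 0.0]
ft_force: [0.3, -0.6, 0.5]
finger_gap: 0.056
```

```bash
python3 m.py
python3 - <<'E'
from h import *
from plant import monitor,cams
p=cams.camera_params('wrist');np.save('w16p.npy',p,allow_pickle=True)
cv2.imwrite('pics/w16.png',cams.read_camera('wrist'))
cv2.imwrite('pics/s16.png',cv2.resize(cams.read_camera('side')[200:320,430:580],None,fx=5,fy=5,interpolation=cv2.INTER_CUBIC))
E
```

```text
t 30.77 tcp [0.4087 0.235  0.2924] az 196.3 cup~ [0.5095 0.2645] Ftool [-0.1  -0.63 -0.5 ] Mtool [ 0.011 -0.028  0.028] gap 0.056
```

View pics/w16.png

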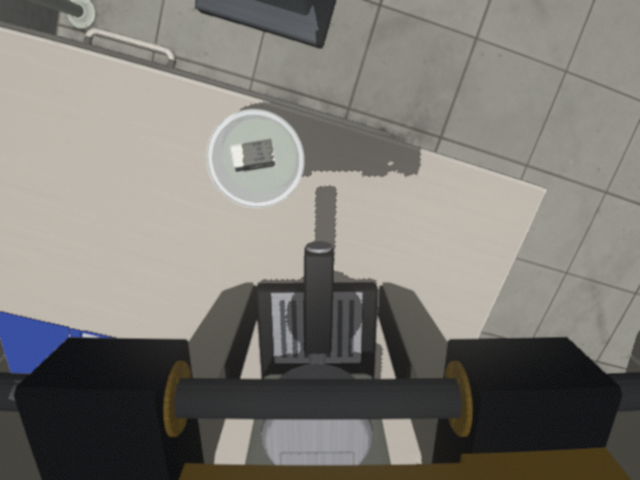

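View pics/s16.png

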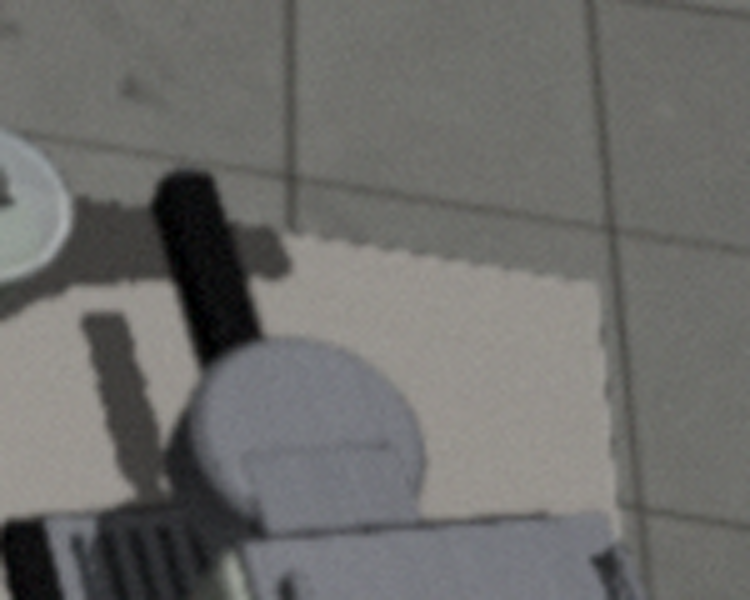

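Run:
```python
from h import *
from plant import cams
p=np.load('w16p.npy',allow_pickle=True).item(); ps=cams.camera_params('side'); A=np.array([.5797,.2833])
a=cv2.imread('pics/w16.png').max(2).astype(int);print([ (r,a[r,318]) for r in range(238,258)])
b=(a<70)
for r in(270,300,330): 
    xs=np.nonzero(b[r,295:345])[0]+295; print(r,xs.min(),xs.max())
for az in(194,196):
  u=np.array([np.cos(np.radians(az)),np.sin(np.radians(az))])
  for dz in(-.003,0,.003):
    o=[]
    for r,z in((.152,.167),(.152,.141),(.06,.167)):
        X=[*(A+r*u),z+dz]; o+= [np.round(proj(p,X),1)]
    X=[*(A+.152*u),.154+dz]; q=proj(ps,X); print(az,dz,o,'side crop',np.round((q-[430,200])*5))
```

```text
[(238, np.int64(105)), (239, np.int64(107)), (240, np.int64(101)), (241, np.int64(90)), (242, np.int64(82)), (243, np.int64(78)), (244, np.int64(76)), (245, np.int64(77)), (246, np.int64(78)), (247, np.int64(77)), (248, np.int64(87)), (249, np.int64(127)), (250, np.int64(167)), (251, np.int64(173)), (252, np.int64(141)), (253, np.int64(92)), (254, np.int64(60)), (255, np.int64(59)), (256, np.int64(64)), (257, np.int64(71))]
270 305 332
300 303 341
330 295 342
194 -0.003 [array([323.2, 254.6]), array([322.8, 243.8]), array([318.4, 354.7])] side crop [180. 185.]
194 0 [array([323.2, 255.9]), array([322.8, 245. ]), array([318.4, 356.8])] side crop [182. 181.]
194 0.003 [array([323.3, 257.3]), array([322.8, 246.2]), array([318.4, 358.8])] side crop [184. 178.]
196 -0.003 [array([316.4, 254.4]), array([316.5, 243.7]), array([316. , 354.7])] side crop [169. 185.]
196 0 [array([316.4, 255.8]), array([316.5, 244.9]), array([315.9, 356.7])] side crop [171. 182.]
196 0.003 [array([316.4, 257.2]), array([316.5, 246.1]), array([315.9, 358.8])] side crop [172. 178.]
```

```bash
python3 m.py; python3 -c "
from plant import bot
print(bot.finish_job())"
```

```text
t 30.87 tcp [0.4108 0.2355 0.2911] az 196.3 cup~ [0.5116 0.265 ] Ftool [-0.71  0.31  0.88] Mtool [-0.041  0.024  0.006] gap 0.0554
the job is handed in; nothing more can be done
None
```

The filter holder appears locked in the head. I handed the job in at 30.9 s with the arm clear. I could not read the seal travel or the lug height directly, so the lock is inferred from forces and camera images.

**First try:** The holder drooped about 0.1 rad in the grip. Two lugs then caught on the edge of their gaps and it would not turn. I took it out, levelled it on the worktop and regripped the handle 89 mm from the axis. It then went in cleanly, with mid-gap at a handle azimuth of about 128°.

**Hanging:** I turned it 0.24 rad counter-clockwise and lowered it until the ledges carried it. I then opened the fingers and held still for about 0.9 s. The force read about zero and the picture showed both fingers clear of the handle.

**Locking:** One finger pushed the handle round. It resisted with 2 to 3.4 N on the ramp, then almost nothing past the bump, and met the firm stop at 8.8 N.

**Last checks:**
- **Turn:** The final handle azimuth is about 195–196°. That is 1.17–1.19 rad from mid-gap, at or just past the stated 1.1–1.17 rad; I put the excess down to measurement error.
- **Position:** The handle looks level and sits at about the locked height, to within 3 mm. Its tip is 1–2 mm off where I expected it.
- **Less reliable:** One height estimate from the image rows gave impossible values, so I dropped it and used the handle's apparent width instead.
- **Tubs:** I saw no sign of either tub moving, but I did not measure them again at the end.

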